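Pack a tape roll and snap the tub shut

ROBOT

A 7-joint arm with a two-finger parallel gripper is mounted at the origin on a cart in front of the work surface, level with it; the furniture and walls round the work are solid. World frame = base frame: x ahead of the robot, y to its left, z up, the work surface at z = 0. Lengths are in m, angles in rad, forces in N, time in s.
With the tool pointing down it reaches from about 0.425 to 0.875 m from the base axis. Payload 4.7 kg.
Tool frame: the origin (TCP) lies on the centre line of the jaws, within the pads' length; the fingertips stand 14 mm ahead of it and the grasp point (between the pads) lies 5 mm behind it; z points along the fingers, x is the direction in which the jaws open and shut, and the axes are right-handed (so a half turn about z gives the same grasp; the last joint's range is limited). The gripper opens to 87 mm and grips with 3 to 60 N. Pads are 19 mm wide; open, the fingers measure 117 mm over their backs; the gripper's body (75 mm by 190 mm) begins 51 mm behind the grasp point.
Start: joints at [1.16, 0.321, -0.07, 1.45, 0.023, 1.371, -0.057], TCP at [0.268, -0.592, 0.237] pointing down, gripper open.
Joint ranges: [-2.86, 2.86], [-0.3, 2.09], [-1.38, 1.24], [0.06, 2.45], [-1.56, 4.7], [0.09, 2.05], [-2.69, 2.69]. Speed limits (rad/s): [2.57, 2.57, 3.14, 3.14, 3.14, 3.14, 3.14].

INTERFACE

Orientations are given as a rotation vector (axis times angle).
In Python, from bench import ctrl gives the robot as it stands.
- The arm moves only by the tool drive_tool, never from a script. Its argument "rows" is a list that holds one entry, the list of rows, each a list of 5 numbers: the shift along the tool's x, y, z scaled (see below), then the turn about the tool's z scaled (see below), then the closure in counts, from 0 (fully open) to 255 (shut). In form: [[[dx, dy, dz, spin, jaw], ...]]. A call has 1 to 20 rows; each row is the pose to reach, as a shift and turn from the pose commanded when the call began, along the tool's axes at that moment, turning the shorter way round; what a row does not reach only later rows make up. The controller multiplies each number of a shift by 300 mm and each number of a turn by pi rad. A row lasts 1/8 s, in which the tool goes at most 62.5 mm and 10.7 degrees, less where a joint would pass 70% of its speed; a pose out of reach is approached as far as the arm can. A call with a number of a shift or a turn outside -1 to 1 is refused whole. A call with a gripper value outside its range is refused whole. The fingers move at their own pace and stop on an object; "grip_force" is the grip in N (left out, the last holds). Time passes only in rows, so rows that repeat a pose let the fingers close. It gives the time, the measured TCP pose, the force and the opening at its end, in the units of the state.
- ctrl.get_state(): the state, without advancing time (a new reading comes with each control period).
- ctrl.get_image(name): name is "scene" or "top"; returns a dict with "img" (400x640x3 uint8, blue, green, red), "camera_matrix" (3x3 intrinsics, pixels), "R" (3x3) and "t" (3): a world point X has camera coordinates R X + t. Camera axes: x right, y down, z forward; pixel columns grow to the right and rows downward; lengths in m; the calibration is good to about 2 mm. A picture is of the moment at which its call begins. There is no depth.
- ctrl.close_job(): hands the job in, once; it reports no verdict.
The state is a dict: "time": time; "joint_positions": joint angles; "qd": joint speeds; "joint_torque": joint torques, N m; "position": TCP position; "tool_rot": TCP orientation; "ft_force": force on the tool from outside, world axes, zero at the start; "torque": the same for the moment, N m; "grip_width": opening from 0.0 (shut) to 1.0 (fully open).
Only numpy, scipy, OpenCV 4.12 (cv2) and the standard library are available. Lean on these libraries where they do the work, as an engineer would, in place of code of your own. Each camera call takes 0.05 s, during which the arm holds its last target.

TASK

Pack the loose roll of paper tape for sale: lay it flat in the open storage tub, take the teal lid from the slanted wooden stand, put it on the tub and press it down until the sprung catches at both ends have clicked over it and it sits fully home. Leave the tub standing level on the table, and do not disturb the pocket stamp, the ink pad, the pink box or the flat pack.

Things in the scene. Friction and masses are not known exactly. Their poses are not given: they have to be found in the camera images.
- tape_center (a point): Roll of paper tape (the only one), 51 mm diameter x 18 mm high, white top, gold patterned side, 22 g, loose, flat on the table. The point is its centre, 9 mm above its underside; z is its axis. It and the pocket stamp may have changed places.
- tub_mouth (a point): Centre of the mouth, at rim height, of the loose frosted tub, 40 mm above the table; x along the tub's length, y across, z up. Outside 99 (x) x 62.5 (y) x 40 mm high; walls 2.5, floor 3, so inside 94 x 57.5 x 37 deep; 0.18 kg. A dark sprung catch, 30 mm wide, stands at the middle of each end, up to 17 mm above the rim; nothing stands above the long sides.
- catch_far (a joint): Catch at the tub's +x end: its swing outward about its foot, rad. 0 at rest and sprung back to 0; about 0.1 while the lid's ledge passes; 0 again once clicked over the lid. Nose tip at x = 49 mm, 4 mm above the rim; above it a ramp leans outward 30 degrees from upright. The catch reaches x = 61 mm.
- catch_near (a joint): The same for the catch at the tub's -x end.
- lid_center (a point): Centre of the flange of the loose teal lid, half-way through its 5 mm; x along, y across, z out of its top. Flange 92 x 67 mm, to be gripped across the 67; on each end a 3 mm thick ledge, 34 wide, reaches x = +-52.5 mm. Under the flange a 12 mm deep hollow plug, 91 x 54.5 mm, tapered foot, fits the tub with 1.5 mm play a side. Same either way round. 45 g.
- lid: The lid again; origin 14.5 mm below lid_center, at the plug's foot, same axes. Set on the tub it first rests on the ramps, flange about 10 mm above the rim; a push of 7 to 13 N over each end, 30 mm from the centre, (twice that in the middle) snaps it home: lid_center then lies 2.5 mm above tub_mouth, its flange overhanging the tub by 2.25 mm on each long side.
- stand: Slanted stand of light wood, fixed, 46 mm wide (narrower than the lid, so fingers pass on both sides), 105 deep, 91 high. Origin: centre of its underside. Its board rises at 35 degrees toward +x, with a low lip at the foot (-x). The lid starts on it right side up at that tilt, its +x up the slope, flange 12 mm clear of the board.
- stamp_center (a point): Black pocket stamp standing upright, 23 x 23 x 68 mm; the point is its centre, 34 mm above its underside. Not to be disturbed.
- ink_pad: Closed black ink pad, 69 x 76 x 20 mm, behind three fixed clear sticker racks (90 mm high) that stand between the lid stand and the tub; origin at the centre of its underside. Not to be disturbed.
- pink_box: Pink box, 68 x 100 x 18 mm, behind the tub; origin at the centre of its underside. Not to be disturbed.
- flat_pack: Thin white carton, 85 x 110 x 12 mm, lying at the front edge of the table; origin at the centre of its underside. Not to be disturbed.
Things that resemble listed ones, but are neither listed nor needed, are in the scene too. There is more than one size of the part that bears tape_center; the job needs the largest.

How it is judged:
By the outcome, as a careful person would: the job done as asked, in the order asked, and still so for the second after the job is handed in, with the robot touching nothing.
It also fails if it takes over 72 s, if anything falls off the work surface, if the arm or the gripper's body presses on something with over 40 N, if the wrist force passes 120 N, or if a joint passes its speed limit or range.

## Working session

There is one attempt and no reset: what is moved stays moved. The work goes in short steps, Python scripts to look and compute and a tool call to move; the robot and the scene stay as the last step left them, time stands still between calls to the robot, and variables do not carry over. Pictures are saved under pics/ and viewed, and the job is handed in when it is done.

Besides the shell and the picture viewer there is one more tool, called after "Call:" in YAML: its name, and indented under it one key for each argument. drive_tool: Moves the arm, as the interface text tells. Its arguments: {"type":"object","properties":{"rows":{"type":"array"},"grip_force":{"type":"number"}},"required":["rows"]}

```bash
mkdir -p pics; ls; python3 - <<'E'
from bench import ctrl
import cv2,numpy as np
print(ctrl.get_state())
for n in("scene","top"):
    d=ctrl.get_image(n); cv2.imwrite(f"pics/{n}0.png",d["img"]); print(n,d["camera_matrix"],d["R"],d["t"], -np.array(d["R"]).T@np.array(d["t"]))
E
```

```text
pics
{'time': 0.0, 'joint_positions': array([ 1.16011974,  0.32181749, -0.07008101,  1.45170227,  0.02262027,
        1.37077078, -0.0568993 ]), 'qd': array([ 0.00054991, -0.00072351, -0.00124245, -0.00040624, -0.00089196,
       -0.00053224,  0.00153159]), 'joint_torque': array([ 4.46365621e-04, -4.91286278e+01, -4.03846074e-01, -3.12530708e+01,
       -6.39531109e-02,  4.38610185e-02,  1.86804737e-04]), 'position': array([ 0.26760469, -0.59177534,  0.23545134]), 'tool_rot': array([-2.63903751e+00,  1.70270774e+00,  2.61839516e-03]), 'ft_force': array([ 0.11341462, -0.03309544, -0.40972893]), 'torque': array([0.01229388, 0.02479888, 0.01393662]), 'grip_width': 0.9982665461004752}
scene [[477.11254858   0.         317.51028031]
 [  0.         477.11254858 195.69032505]
 [  0.           0.           1.        ]] [[-0.69736161 -0.71643391 -0.0202297 ]
 [-0.48234701  0.49000923 -0.72610765]
 [ 0.53012088 -0.49660186 -0.68728338]] [0.45947916 0.30568384 0.90667683] [-0.01277951  0.62965595  0.85439842]
top [[497.79178899   0.         322.21052544]
 [  0.         497.79178899 198.0990878 ]
 [  0.           0.           1.        ]] [[-2.82413346e-02 -9.99589595e-01 -4.80293091e-03]
 [-9.89770737e-01  2.86354742e-02 -1.39763719e-01]
 [ 1.39843893e-01  8.06686521e-04 -9.90173235e-01]] [0.11738217 0.62025878 1.24712033] [0.44282686 0.09856656 1.32211862]
```

View pics/scene0.png

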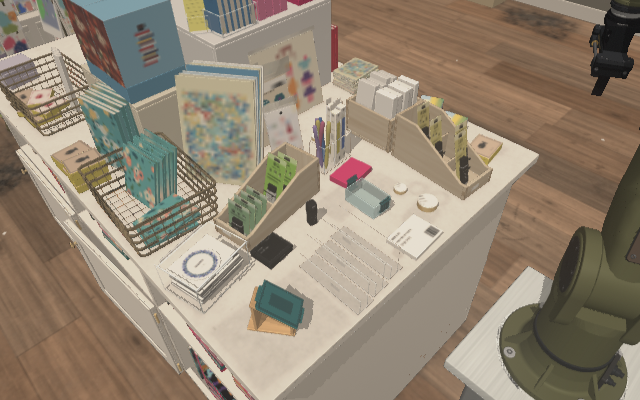

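View pics/top0.png

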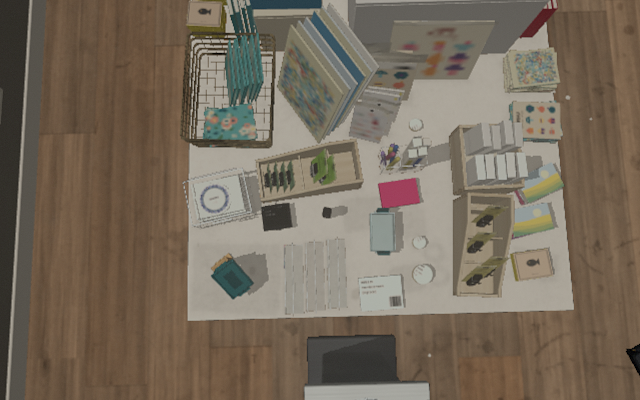

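```bash
cat > h.py <<'E'
import numpy as np, cv2
from scipy.spatial.transform import Rotation as Ro
C={'scene':dict(K=np.array([[477.11254858,0,317.51028031],[0,477.11254858,195.69032505],[0,0,1]]),R=np.array([[-0.69736161,-0.71643391,-0.0202297],[-0.48234701,0.49000923,-0.72610765],[0.53012088,-0.49660186,-0.68728338]]),t=np.array([0.45947916,0.30568384,0.90667683])),
'top':dict(K=np.array([[497.79178899,0,322.21052544],[0,497.79178899,198.0990878],[0,0,1]]),R=np.array([[-2.82413346e-02,-9.99589595e-01,-4.80293091e-03],[-9.89770737e-01,2.86354742e-02,-1.39763719e-01],[1.39843893e-01,8.06686521e-04,-9.90173235e-01]]),t=np.array([0.11738217,0.62025878,1.24712033]))}
def plane(cam,uv,z):
    c=C[cam]; uv=np.atleast_2d(uv).astype(float)
    d=np.linalg.solve(c['K'],np.c_[uv,np.ones(len(uv))].T); d=(c['R'].T@d).T; o=-c['R'].T@c['t']
    return o+d*((z-o[2])/d[:,2])[:,None]
def proj(cam,X):
    c=C[cam]; p=(c['K']@(c['R']@np.atleast_2d(X).T+c['t'][:,None])).T; return p[:,:2]/p[:,2:]
def tri(us,ut):
    P=[C[n]['K']@np.c_[C[n]['R'],C[n]['t']] for n in('scene','top')]
    us=np.atleast_2d(us).astype(float);ut=np.atleast_2d(ut).astype(float)
    X=cv2.triangulatePoints(P[0],P[1],us.T,ut.T); return (X[:3]/X[3]).T
def crop(src,dst,x,y,w,h,s):
    im=cv2.imread(src)[y:y+h,x:x+w]; cv2.imwrite(dst,cv2.resize(im,None,fx=s,fy=s,interpolation=cv2.INTER_CUBIC))
E
python3 - <<'E'
from h import *
crop('pics/scene0.png','pics/s_a.png',300,150,160,120,5)
crop('pics/top0.png','pics/t_a.png',340,170,130,100,6)
crop('pics/scene0.png','pics/s_b.png',230,265,100,75,8)
crop('pics/top0.png','pics/t_b.png',190,235,100,75,8)
E
```

```text
(no output)
```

View pics/s_a.png

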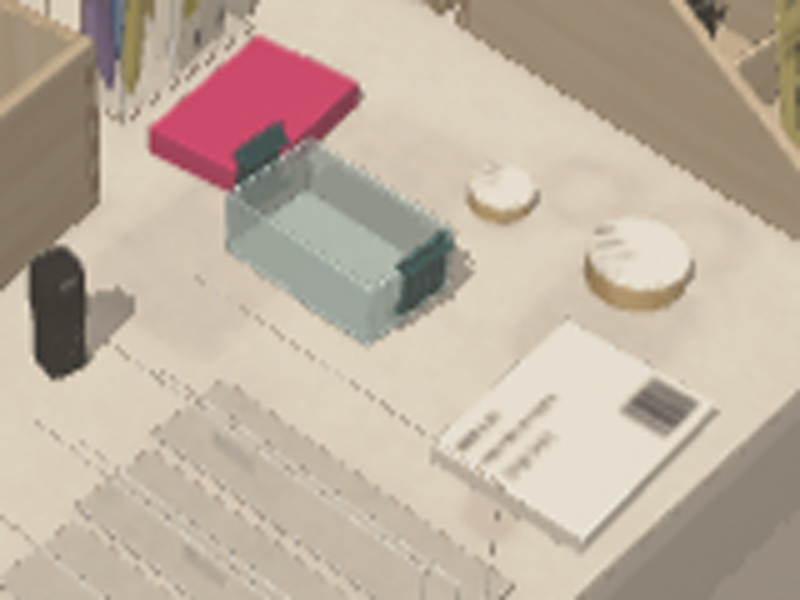

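View pics/t_a.png

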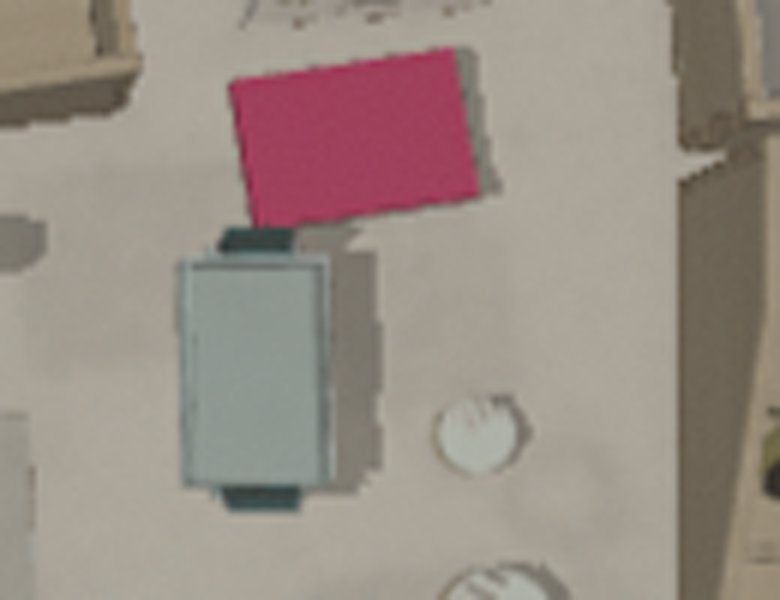

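View pics/s_b.png

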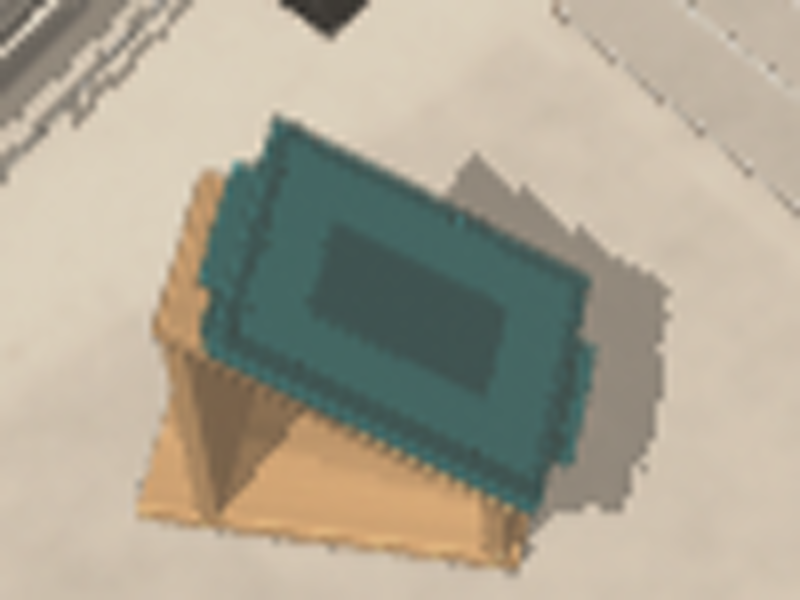

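View pics/t_b.png

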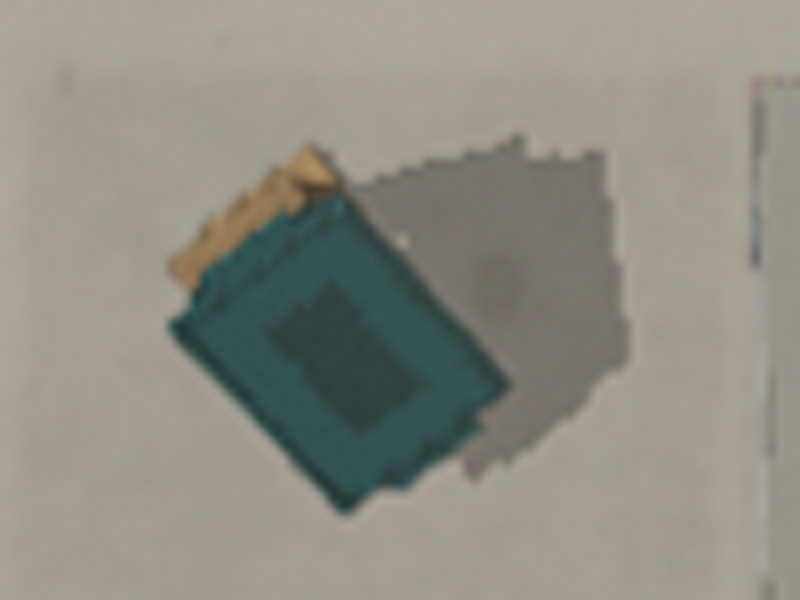

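```bash
python3 - <<'E'
from h import *
crop('pics/top0.png','pics/t_c.png',380,100,120,200,4)
crop('pics/scene0.png','pics/s_c.png',380,165,80,60,10)
for n in('scene','top'):
    im=cv2.imread(f'pics/{n}0.png'); hsv=cv2.cvtColor(im,cv2.COLOR_BGR2HSV)
    m=cv2.inRange(hsv,(78,60,30),(100,255,200)); k,l,s,c=cv2.connectedComponentsWithStats(m)
    print(n,[(s[i].tolist(),c[i].round(1).tolist()) for i in range(1,k) if s[i,4]>30])
print(tri([[400,187],[427,200],[312,205]],[[420,241.5],[423,272],[327,212]]))
E
```

```text
scene [([86, 60, 173, 44, 1663], [158.5, 80.7]), ([86, 102, 97, 116, 3127], [141.8, 156.4]), ([81, 107, 27, 47, 254], [95.7, 132.6]), ([188, 221, 11, 9, 33], [192.7, 225.1]), ([154, 224, 9, 7, 37], [158.0, 227.1]), ([166, 226, 9, 7, 33], [170.0, 229.0]), ([255, 281, 49, 48, 1362], [279.0, 304.1])]
top [([246, 0, 75, 33, 689], [279.1, 5.9]), ([242, 8, 7, 24, 60], [244.8, 19.1]), ([230, 10, 14, 23, 163], [236.7, 21.8]), ([311, 12, 53, 78, 616], [336.6, 48.1]), ([203, 30, 60, 110, 2341], [239.3, 88.8]), ([225, 57, 4, 30, 45], [226.6, 71.7]), ([395, 72, 12, 6, 38], [400.3, 74.8]), ([211, 260, 42, 39, 903], [231.7, 278.7])]
[[ 0.50617611 -0.15285966  0.01271243]
 [ 0.42576653 -0.15617118  0.01788251]
 [ 0.58478844  0.08846813  0.06184059]]
```

View pics/t_c.png

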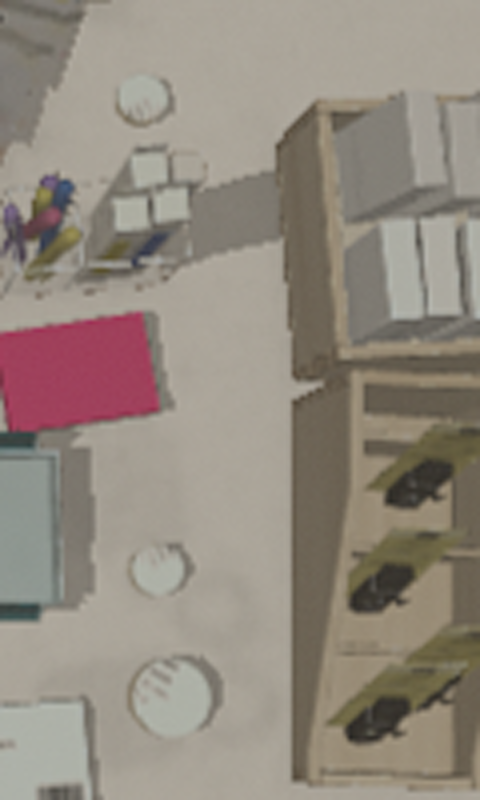

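View pics/s_c.png

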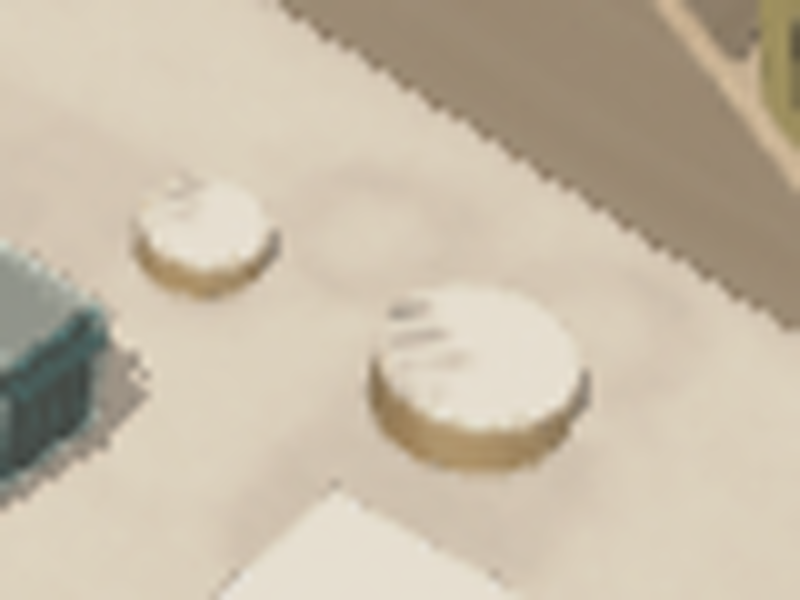

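Three rolls: top-view (423,272) is 21 px ≈ 52 mm across, (420,242) and (416,125) are 14 px ≈ 36 mm. The first fits 51 mm (white top, gold side, confirmed in the enlarged crops). Stamp is at scene (312,211). Now fitting models to both views.

```bash
cat > fit.py <<'E'
from h import *
from scipy.optimize import minimize
S=4
def box(x0,x1,y0,y1,z0,z1): return np.array([[x,y,z] for x in(x0,x1) for y in(y0,y1) for z in(z0,z1)])
LID=[box(-.046,.046,-.0335,.0335,-.0025,.0025),box(-.0525,.0525,-.017,.017,-.0025,.0005),box(-.0455,.0455,-.02725,.02725,-.0145,-.0025)]
a=np.linspace(0,2*np.pi,48,endpoint=False)
TAPE=[np.array([[.0255*np.cos(t),.0255*np.sin(t),z] for t in a for z in(-.009,.009)])]
def sil(cam,parts,R,p,win,shp):
    m=np.zeros(shp,np.uint8)
    for P in parts:
        q=(proj(cam,P@R.T+p)-win[:2]+.5)*S-.5
        h=cv2.convexHull(q.astype(np.float32)).reshape(-1,2)
        cv2.fillConvexPoly(m,np.round(h*16).astype(np.int32),255,cv2.LINE_AA,4)
    return cv2.GaussianBlur(m.astype(np.float32)/255,(0,0),S*.5)
def lab(img,win,fg,bg):
    x,y,w,h=win; c=cv2.resize(img[y:y+h,x:x+w],None,fx=S,fy=S,interpolation=cv2.INTER_CUBIC).astype(np.float32)
    return c
def fit(masks,parts,Rf,x0,steps):
    # masks: cam->(win,soft mask)
    def cost(v):
        R,p=Rf(v); return sum(np.abs(sil(c,parts,R,p,np.array(w),m.shape)-m).sum()/(m.sum()) for c,(w,m) in masks.items())
    best=None
    sim=np.vstack([x0]+[np.array(x0)+np.eye(len(x0))[i]*steps[i] for i in range(len(x0))])
    r=minimize(cost,x0,method='Nelder-Mead',options=dict(initial_simplex=sim,xatol=1e-5,fatol=1e-5,maxiter=600))
    sim=np.vstack([r.x]+[r.x-np.eye(len(x0))[i]*steps[i]*.4 for i in range(len(x0))])
    r=minimize(cost,r.x,method='Nelder-Mead',options=dict(initial_simplex=sim,xatol=1e-5,fatol=1e-5,maxiter=600))
    return r
def softmask(img,win,f):
    x,y,w,h=win; c=cv2.resize(img[y:y+h,x:x+w],None,fx=S,fy=S,interpolation=cv2.INTER_CUBIC)
    m=f(c).astype(np.uint8)
    k,l,s,ce=cv2.connectedComponentsWithStats(m)
    i=1+np.argmax(s[1:,4]); m=(l==i).astype(np.uint8)
    cn,_=cv2.findContours(m,cv2.RETR_EXTERNAL,cv2.CHAIN_APPROX_NONE); m=cv2.drawContours(m,cn,-1,1,-1)
    return cv2.GaussianBlur(m.astype(np.float32),(0,0),S*.5)
def overlay(src,cam,parts,R,p,win,dst,s=6):
    x,y,w,h=win; im=cv2.resize(cv2.imread(src)[y:y+h,x:x+w],None,fx=s,fy=s,interpolation=cv2.INTER_CUBIC)
    for P in parts:
        q=(proj(cam,P@R.T+p)-[x,y]+.5)*s-.5
        cv2.polylines(im,[cv2.convexHull(q.astype(np.float32)).astype(int)],1,(0,0,255),1)
    cv2.imwrite(dst,im)
teal=lambda c:(lambda H:(H[...,0]>75)&(H[...,0]<105)&(H[...,1]>65))(cv2.cvtColor(c,cv2.COLOR_BGR2HSV))
def lidR(v,tilt): return Ro.from_euler('z',v[3]).as_matrix()@Ro.from_euler('y',-tilt).as_matrix()
E
python3 - <<'E'
from fit import *
im={n:cv2.imread(f'pics/{n}0.png') for n in('scene','top')}
W={'scene':(240,270,80,70),'top':(195,245,70,65)}
M={n:(W[n],softmask(im[n],W[n],teal)) for n in W}
c=tri([279,304],[231.7,278.7])[0]; print('c',c)
for tilt in (None,np.deg2rad(35)):
  bestr=None
  for yaw in (0.3,.6,.9):
    if tilt is None:
        Rf=lambda v:(lidR(v,v[4]),v[:3]); x0=[*c,yaw,.61]; st=[.01,.01,.01,.2,.1]
    else:
        Rf=lambda v:(lidR(v,tilt),v[:3]); x0=[*c,yaw]; st=[.01,.01,.01,.2]
    r=fit(M,LID,Rf,x0,st); 
    if bestr is None or r.fun<bestr.fun: bestr=r
  print(bestr.x.round(4),bestr.fun)
R,p=Rf(bestr.x)
for n in W: overlay(f'pics/{n}0.png',n,LID,R,p,W[n],f'pics/lidfit_{n}.png',6)
# tape
W={'scene':(405,185,45,35),'top':(405,255,36,36)}
fs=[]
for n in W:
    x,y,w,h=W[n]; print(n,im[n][y+2,x+2],im[n][y+h//2-3,x+w//2])
E
```

```text
c [0.42411283 0.32938474 0.07502319]
[0.4233 0.3272 0.0745 0.6523 0.7406] 0.27053624391555786
[0.4241 0.3272 0.0685 0.6513] 0.3378690481185913
scene [181 200 214] [207 222 230]
top [154 166 172] [165 174 174]
```

```bash
python3 -c "
import cv2,numpy as np
a=cv2.imread('pics/lidfit_scene.png');b=cv2.imread('pics/lidfit_top.png');h=max(a.shape[0],b.shape[0])
f=lambda i:cv2.copyMakeBorder(i,0,h-i.shape[0],0,0,0)
o=np.hstack([f(a),f(b)]);cv2.imwrite('pics/lidfit.png',cv2.resize(o,(800,int(h*800/o.shape[1]))))"
```

```text
(no output)
```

View pics/lidfit.png

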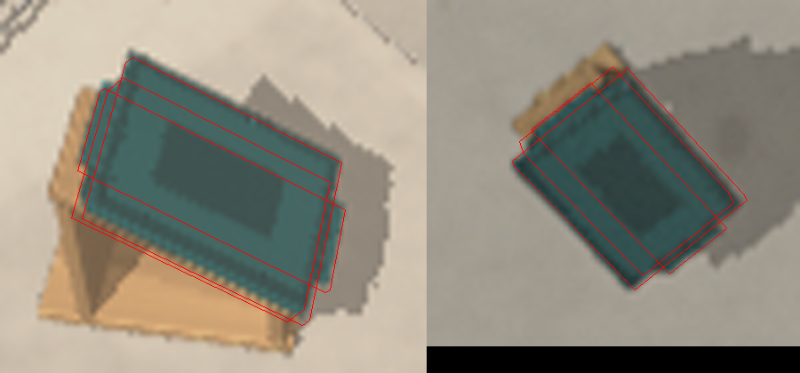

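```bash
python3 - <<'E'
from h import *
s=np.array([[278,118],[588,283],[535,508],[207,345]])/8-.5+[230,265]
t=np.array([[340,200],[510,385],[345,515],[170,325]])/8-.5+[190,235]
X=tri(s,t); print(X.round(4)); print('mean',X.mean(0))
for i in range(4): print(np.linalg.norm(X[i]-X[(i+1)%4]).round(4))
xa=(X[0]+X[3]-X[1]-X[2]);print('tilt',np.degrees(np.arctan2(xa[2],np.hypot(*xa[:2]))),'yaw',np.arctan2(xa[1],xa[0]))
print('reproj',(proj('scene',X)-s).round(2).tolist(),(proj('top',X)-t).round(2).tolist())
E
```

```text
[[0.4708 0.3235 0.1035]
 [0.4122 0.2795 0.0494]
 [0.3737 0.3317 0.0509]
 [0.4345 0.3754 0.101 ]]
mean [0.4228102  0.32753261 0.07618072]
0.0911
0.0649
0.0901
0.0635
tilt 35.09380126465561 yaw 0.6333221650630367
reproj [[0.26, 0.02], [-0.11, -0.01], [0.14, 0.01], [0.11, 0.01]] [[-0.14, -0.13], [0.05, 0.05], [-0.07, -0.07], [-0.06, -0.05]]
```

```bash
python3 - <<'E'
from h import *
crop('pics/scene0.png','pics/s_d.png',340,170,60,55,12)
crop('pics/top0.png','pics/t_d.png',362,204,40,54,11)
E
```

```text
(no output)
```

View pics/s_d.png

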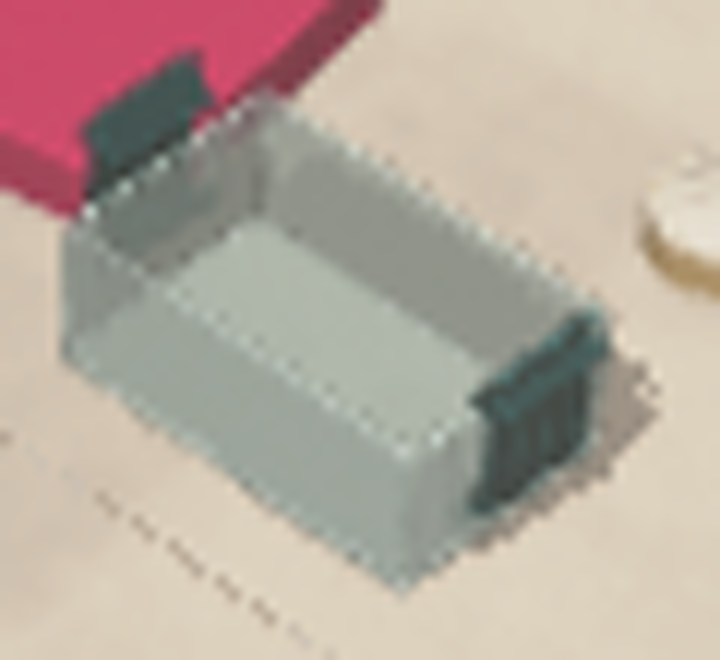

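View pics/t_d.png

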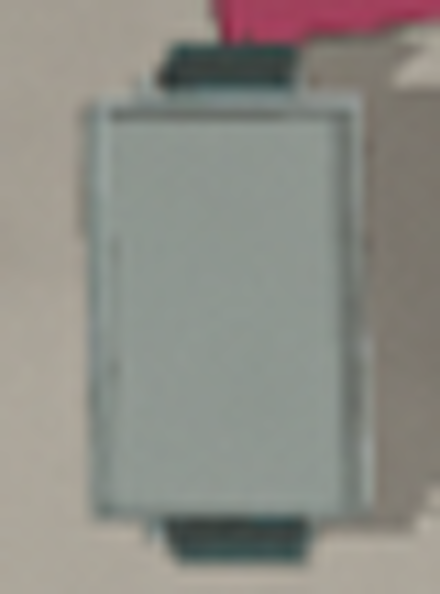

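```bash
cat > tubfit.py <<'E'
from h import *
from scipy.optimize import least_squares
def tubfit(s,t,free_z=True):
    # dict corner-> pixel; corners (sx,sy,level)
    def res(v):
        R=Ro.from_euler('z',v[2]).as_matrix(); r=[]
        for cam,d in(('scene',s),('top',t)):
            for (sx,sy,l),uv in d.items():
                X=R@np.array([sx*.0495,sy*.03125,0])+[v[0],v[1],(v[3] if l else 0)]
                r.append((proj(cam,X)[0]-uv))
        return np.concatenate(r)
    r=least_squares(res,[.52,-.05,0,.04],loss='soft_l1'); return r.x,res(r.x).reshape(-1,2)
E
python3 - <<'E'
from tubfit import *
S=lambda u,v:np.array([u,v])/12-.46+[340,170]
T=lambda u,v:np.array([u,v])/11-.46+[362,204]
s={(1,1,1):S(72,216),(1,-1,1):S(265,95),(-1,1,1):S(408,455),(1,1,0):S(68,355),(-1,1,0):S(404,592)}
t={(1,1,1):T(91,99),(1,-1,1):T(361,96),(-1,-1,1):T(371,518),(-1,1,1):T(98,520)}
v,r=tubfit(s,t); print(v.round(4)); print(r.round(2))
v,r=tubfit(s,{}); print(v.round(4)); v,r=tubfit({},t);print(v.round(4))
# tape ellipse centres of top face z=.018: scene/top
E
```

```text
[ 0.533  -0.0536 -0.031   0.0439]
[[-0.63  0.44]
 [ 0.54 -0.82]
 [ 0.54  0.7 ]
 [-0.62  1.45]
 [-0.22  1.93]
 [ 0.63 -0.53]
 [ 0.32 -0.2 ]
 [ 0.09 -0.02]
 [ 0.42 -0.26]]
[ 0.537  -0.0585 -0.0296  0.0386]
[ 0.5325 -0.0527 -0.0235  0.0434]
```

```bash
cat >> tubfit.py <<'E'
def fixz(s,t,z=.04):
    def res(v):
        R=Ro.from_euler('z',v[2]).as_matrix(); r=[]
        for cam,d in(('scene',s),('top',t)):
            for (sx,sy,l),uv in d.items():
                X=R@np.array([sx*.0495,sy*.03125,0])+[v[0],v[1],(z if l else 0)]
                r.append((proj(cam,X)[0]-uv))
        return np.concatenate(r)
    r=least_squares(res,[.52,-.05,0]); return r.x,res(r.x).reshape(-1,2)
E
python3 - <<'E'
from tubfit import *
S=lambda u,v:np.array([u,v])/12-.46+[340,170]
T=lambda u,v:np.array([u,v])/11-.46+[362,204]
s={(1,1,1):S(72,216),(1,-1,1):S(265,95),(-1,1,1):S(408,455),(1,1,0):S(68,355),(-1,1,0):S(404,592)}
t={(1,1,1):T(91,99),(1,-1,1):T(361,96),(-1,-1,1):T(371,518),(-1,1,1):T(98,520)}
for a,b in((s,{}),({},t)):
    v,r=fixz(a,b); print(v.round(4),r.round(2).tolist())
# tape top-face: scene ellipse (s_c 10x off 380,165), extents
S2=lambda u,v:np.array([u,v])/10-.45+[380,165]
T2=lambda u,v:np.array([u,v])/4-.375+[380,100]
print('tape scene', plane('scene',[S2(372,358),S2(584,360),S2(470,286),S2(478,432)],.018).round(4))
print('tape top', plane('top',[T2(130,697),T2(215,697),T2(172,656),T2(172,738)],.018).round(4))
print(tri([S2(478,358)],[T2(172.5,697)]))
E
```

```text
[ 0.5364 -0.0577 -0.0301] [[-0.5, 0.18], [0.55, -1.03], [0.53, 0.29], [-0.47, 0.03], [-0.13, 0.36]]
[ 0.5327 -0.0531 -0.0235] [[0.17, -0.13], [-0.23, 0.02], [-0.17, 0.08], [0.23, 0.02]]
tape scene [[ 0.4426 -0.1376  0.018 ]
 [ 0.4046 -0.1741  0.018 ]
 [ 0.441  -0.1762  0.018 ]
 [ 0.4081 -0.1347  0.018 ]]
tape top [[ 0.4223 -0.1274  0.018 ]
 [ 0.4208 -0.1823  0.018 ]
 [ 0.4478 -0.156   0.018 ]
 [ 0.3954 -0.153   0.018 ]]
[[ 0.42198698 -0.15402127  0.02067615]]
```

```bash
cat > mv.py <<'E'
import sys
from h import *
def go(x,y,z,yaw,st=None):
    from bench import ctrl
    st=st or ctrl.get_state(); R=Ro.from_rotvec(st['tool_rot']).as_matrix()
    d=R.T@(np.array([x,y,z])-st['position'])/.3
    cur=np.arctan2(R[1,0],R[0,0]); 
    # spin about tool z (down): world yaw decreases
    s=-(yaw-cur); s=(s+np.pi/2)%np.pi-np.pi/2
    print('t',round(st['time'],2),'pos',st['position'].round(4),'yaw',round(cur,3),'tilt',np.degrees(np.arccos(-R[2,2])).round(2),'F',st['ft_force'].round(1),'gw',round(float(st['grip_width'])*87,1),'j7',st['joint_positions'][6].round(2))
    print('   row',d.round(4),'spin',(s/np.pi).round(4),'(deg',np.degrees(s).round(1),') dist',np.linalg.norm(d*300).round(0))
E
python3 - <<'E'
from mv import *
go(.423,-.155,.2355,-.027); go(.423,-.155,.1,-.027)
E
```

```text
t 0.1 pos [ 0.2676 -0.5918  0.2356] yaw -1.146 tilt 0.1 F [ 0.1 -0.4  0.2] gw 86.9 j7 -0.06
   row [-1.1132 -1.072   0.0021] spin -0.3562 (deg -64.1 ) dist 464.0
t 0.1 pos [ 0.2676 -0.5918  0.2356] yaw -1.146 tilt 0.1 F [ 0.1 -0.4  0.2] gw 86.9 j7 -0.06
   row [-1.1125 -1.072   0.4537] spin -0.3562 (deg -64.1 ) dist 483.0
```

Call:
drive_tool:
  rows:
    - [[-0.25, -0.24, 0, -0.1, 73], [-0.45, -0.43, 0, -0.2, 73], [-0.65, -0.63, 0, -0.3, 73], [-0.85, -0.82, 0, -0.356, 73], [-1, -0.96, 0, -0.356, 73], [-1, -0.96, 0, -0.356, 73], [-1, -0.96, 0, -0.356, 73]]

```text
time: 0.98
position: [0.4072, -0.197, 0.2364]
tool_rot: [3.141, -0.036, -0.0]
ft_force: [-0.2, -0.6, 0.1]
grip_width: 0.715
```

```bash
python3 - <<'E'
from mv import *
go(.423,-.155,.12,-.027)
E
```

```text
t 0.97 pos [ 0.4072 -0.197   0.2364] yaw -0.023 tilt 0.01 F [-0.2 -0.6  0.1] gw 62.2 j7 0.41
   row [ 0.0495 -0.1412  0.388 ] spin 0.0012 (deg 0.2 ) dist 125.0
```

Call:
drive_tool:
  rows:
    - [[0.0495, -0.141, 0.1, 0, 73], [0.0495, -0.141, 0.25, 0, 73], [0.0495, -0.141, 0.45, 0, 73], [0.0495, -0.141, 0.5, 0, 73], [0.0495, -0.141, 0.5, 0, 73]]

```text
time: 1.6
position: [0.4224, -0.1583, 0.0865]
tool_rot: [-3.14, 0.044, 0.002]
ft_force: [1.5, 0.8, 0.4]
grip_width: 0.711
```

```bash
python3 - <<'E'
from mv import *
from bench import ctrl
for n in("scene","top"):
    cv2.imwrite(f"pics/{n}1.png",ctrl.get_image(n)["img"])
go(.423,-.155,.03,-.027)
crop('pics/scene1.png','pics/s1.png',380,130,100,90,8)
crop('pics/top1.png','pics/t1.png',370,230,100,75,8)
st=ctrl.get_state(); p=st['position']
for n in('scene','top'): print(n,proj(n,[p,p+[0,0,-.014],p*[1,1,0]+[0,0,.018]]).round(1))
E
```

```text
t 1.7 pos [ 0.4242 -0.1591  0.0885] yaw -0.028 tilt 0.18 F [ 0.4 -0.   0.3] gw 62.1 j7 0.24
   row [-0.0049 -0.0137  0.1949] spin -0.0003 (deg -0.1 ) dist 59.0
scene [[432.  178.6]
 [431.1 183. ]
 [427.9 199.7]]
top [[430.  273. ]
 [428.9 273. ]
 [424.3 272.8]]
```

View pics/s1.png

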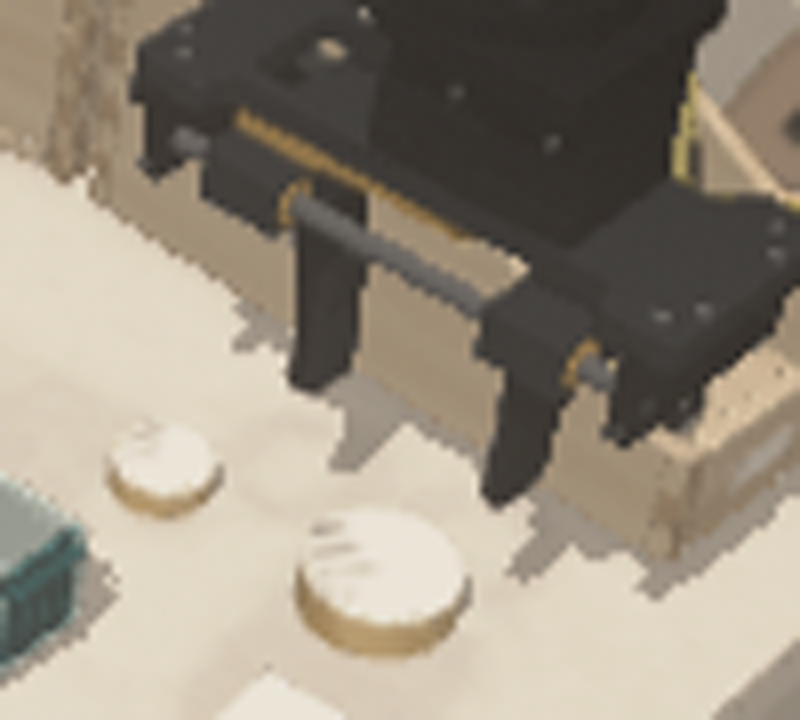

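View pics/t1.png

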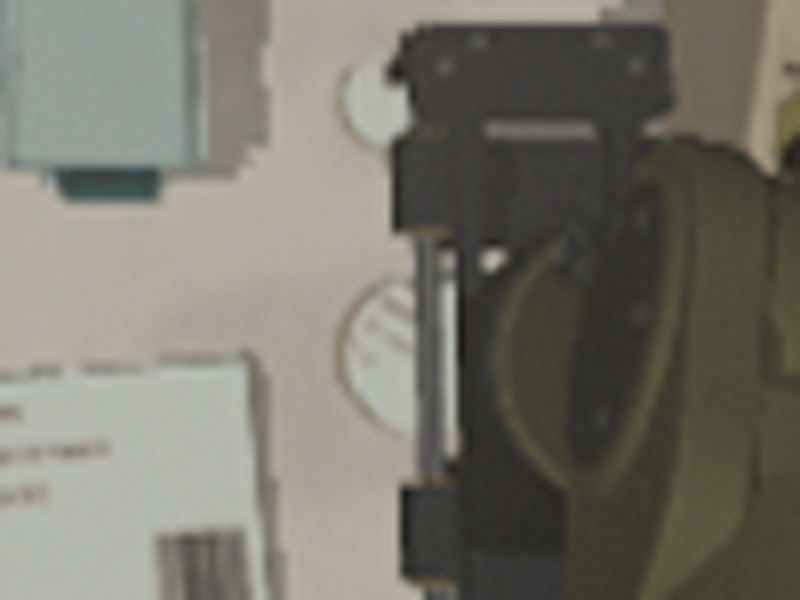

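Call:
drive_tool:
  rows:
    - [[-0.004, -0.0137, 0.08, 0, 73], [-0.004, -0.0137, 0.14, 0, 73], [-0.004, -0.0137, 0.19, 0, 73], [-0.004, -0.0137, 0.225, 0, 73], [-0.004, -0.0137, 0.225, 0, 73], [-0.004, -0.0137, 0.225, 0, 73]]

```text
time: 2.45
position: [0.4221, -0.1544, 0.0196]
tool_rot: [3.141, -0.043, 0.001]
ft_force: [-1.1, -0.0, 0.0]
grip_width: 0.712
```

```bash
python3 - <<'E'
from mv import *
go(.423,-.155,.0165,-.027)
E
```

```text
t 2.45 pos [ 0.4221 -0.1544  0.0196] yaw -0.028 tilt 0.06 F [-1.1 -0.   0. ] gw 61.9 j7 0.17
   row [0.003  0.0018 0.0103] spin -0.0002 (deg -0.0 ) dist 3.0
```

Call:
drive_tool:
  rows:
    - [[0.003, 0.001, 0.009, 0, 73], [0.003, 0.001, 0.009, 0, 73], [0.003, 0.001, 0.009, 0, 140], [0.003, 0.001, 0.009, 0, 140], [0.003, 0.001, 0.009, 0, 140], [0.003, 0.001, 0.009, 0, 140], [0.003, 0.001, 0.009, 0, 140]]
  grip_force: 12

```text
time: 3.32
position: [0.4225, -0.1546, 0.0164]
tool_rot: [3.141, -0.043, 0.0]
ft_force: [-0.3, -0.1, 2.1]
grip_width: 0.568
```

```bash
python3 - <<'E'
from mv import *
go(.5345,-.0555,.12,-.027)
E
```

```text
t 3.33 pos [ 0.4225 -0.1546  0.0164] yaw -0.028 tilt 0.01 F [-0.3 -0.1  2.1] gw 49.4 j7 0.17
   row [ 0.364  -0.3403 -0.3453] spin -0.0002 (deg -0.0 ) dist 182.0
```

Call:
drive_tool:
  rows:
    - [[0, 0, -0.08, 0, 140], [0, 0, -0.2, 0, 140], [0, 0, -0.345, 0, 140], [0.1, -0.1, -0.345, 0, 140], [0.24, -0.22, -0.345, 0, 140], [0.36, -0.34, -0.345, 0, 140], [0.36, -0.34, -0.345, 0, 140], [0.36, -0.34, -0.345, 0, 140]]

```text
time: 4.32
position: [0.5325, -0.0559, 0.1193]
tool_rot: [3.141, -0.043, -0.002]
ft_force: [-0.4, 0.1, 0.0]
grip_width: 0.565
```

```bash
python3 - <<'E'
from mv import *
from bench import ctrl
for n in("scene","top"):
    cv2.imwrite(f"pics/{n}2.png",ctrl.get_image(n)["img"])
go(.5345,-.0555,.06,-.027)
crop('pics/scene2.png','pics/s2.png',330,120,90,110,7)
crop('pics/top2.png','pics/t2.png',340,180,100,90,8)
st=ctrl.get_state(); p=st['position']
for n in('scene','top'): print(n,proj(n,[p,p+[0,0,-.014],p*[1,1,0]+[0,0,.04]]).round(1))
E
```

```text
t 4.42 pos [ 0.5322 -0.057   0.1195] yaw -0.029 tilt 0.09 F [ 0.1 -0.1 -0.2] gw 49.6 j7 -0.09
   row [ 0.0077 -0.0053  0.1982] spin -0.0008 (deg -0.1 ) dist 60.0
scene [[370.8 168.1]
 [370.4 172.5]
 [369.  192.5]]
top [[387.9 229.2]
 [387.2 229.6]
 [384.  231.6]]
```

View pics/s2.png

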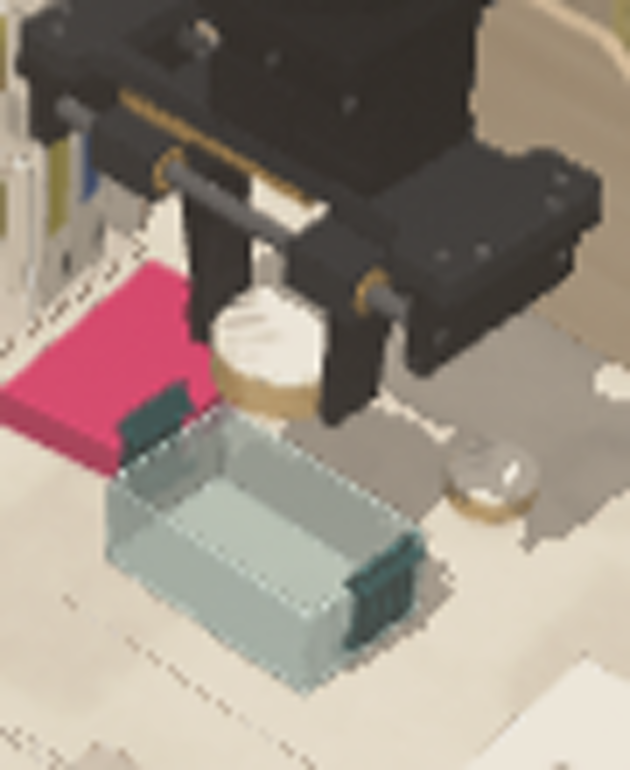

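View pics/t2.png

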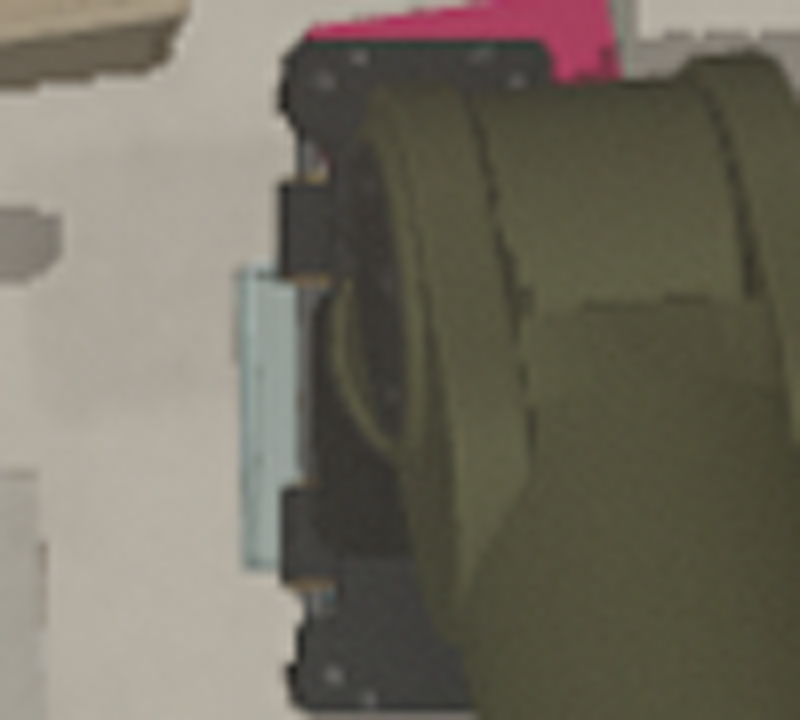

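```bash
python3 - <<'E'
from h import *
print(proj('scene',[[.5364,-.0577,.04],[.5345,-.0555,.04],[.5327,-.0531,.04]]),plane('scene',[367.58,192.46],.04))
print(proj('top',[[.5364,-.0577,.04],[.5345,-.0555,.04],[.5327,-.0531,.04]]))
E
```

```text
[[367.91238106 191.54231638]
 [367.90061463 192.33458949]
 [367.80521475 193.14955124]] [[ 0.53476498 -0.05459651  0.04      ]]
[[384.20464967 229.96718554]
 [383.38449118 230.72829049]
 [382.48460354 231.45313108]]
```

Call:
drive_tool:
  rows:
    - [[0.0077, -0.005, 0.05, 0, 140], [0.0077, -0.005, 0.13, 0, 140], [0.0077, -0.005, 0.2, 0, 140], [0.0077, -0.005, 0.24, 0, 140], [0.0077, -0.005, 0.24, 0, 140], [0.0077, -0.005, 0.24, 0, 140]]

```text
time: 5.18
position: [0.5361, -0.0542, 0.0484]
tool_rot: [3.141, -0.044, 0.002]
ft_force: [0.3, 0.6, 0.5]
grip_width: 0.569
```

```bash
python3 - <<'E'
from mv import *
from bench import ctrl
cv2.imwrite(f"pics/scene3.png",ctrl.get_image('scene')["img"])
go(.5345,-.0555,.023,-.027)
crop('pics/scene3.png','pics/s3.png',330,120,90,110,7)
E
```

```text
t 5.22 pos [ 0.5363 -0.0542  0.0486] yaw -0.028 tilt 0.09 F [-0.4  0.1 -0.7] gw 49.5 j7 -0.15
   row [-0.0059  0.0043  0.0854] spin -0.0002 (deg -0.0 ) dist 26.0
```

View pics/s3.png

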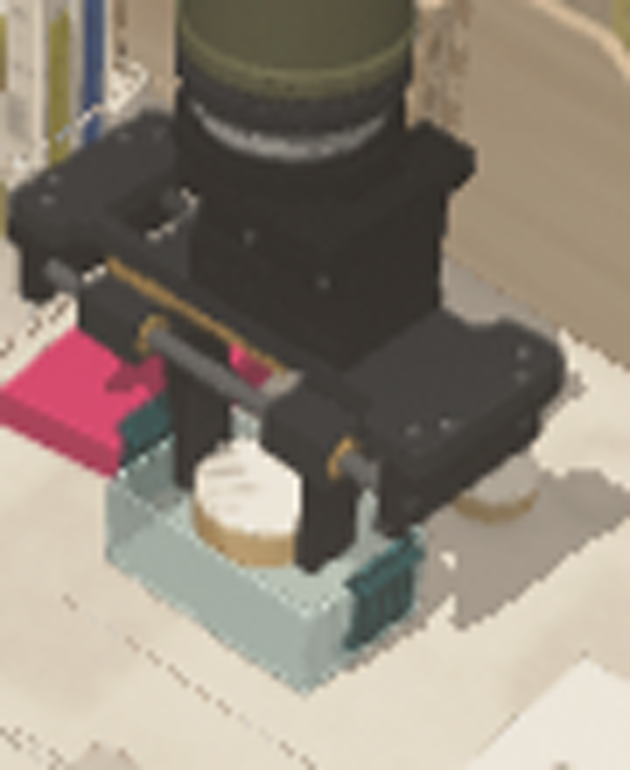

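Call:
drive_tool:
  rows:
    - [[-0.004, 0.003, 0.03, 0, 140], [-0.004, 0.003, 0.06, 0, 140], [-0.004, 0.003, 0.082, 0, 140], [-0.004, 0.003, 0.084, 0, 140], [-0.004, 0.003, 0.084, 0, 140]]

```text
time: 5.85
position: [0.5344, -0.0549, 0.0226]
tool_rot: [-3.141, 0.043, -0.0]
ft_force: [0.4, -0.0, -0.6]
grip_width: 0.566
```

```bash
python3 - <<'E'
from mv import *
from bench import ctrl
cv2.imwrite(f"pics/scene4.png",ctrl.get_image('scene')["img"])
go(.5345,-.0555,.023,-.027)
crop('pics/scene4.png','pics/s4.png',330,140,90,90,8)
E
```

```text
t 5.9 pos [ 0.5345 -0.0549  0.0228] yaw -0.028 tilt 0.02 F [ 0.5  0.2 -0.6] gw 49.4 j7 -0.17
   row [-0.0001  0.0019 -0.0008] spin -0.0002 (deg -0.0 ) dist 1.0
```

View pics/s4.png

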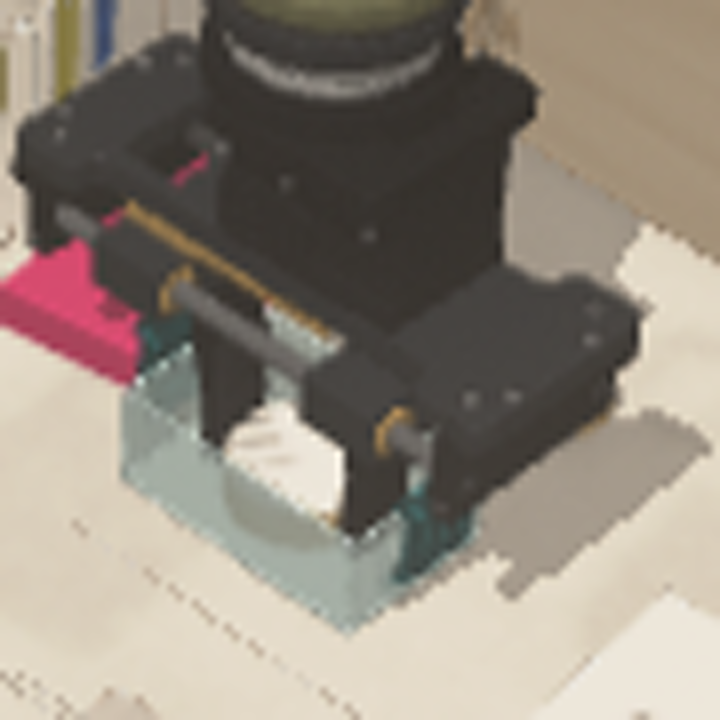

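Call:
drive_tool:
  rows:
    - [[0, 0, 0, 0, 94], [0, 0, 0, 0, 94], [0, 0, 0, 0, 94], [0, 0, -0.05, 0, 94], [0, 0, -0.15, 0, 94], [0, 0, -0.3, 0, 94], [0, 0, -0.5, 0, 94], [0, 0, -0.5, 0, 94]]

```text
time: 6.9
position: [0.5381, -0.0548, 0.179]
tool_rot: [3.139, -0.043, 0.017]
ft_force: [0.8, 0.2, 0.0]
grip_width: 0.63
```

```bash
python3 - <<'E'
from mv import *
from bench import ctrl
cv2.imwrite(f"pics/scene5.png",ctrl.get_image('scene')["img"])
go(.424,.328,.2,.64-np.pi/2)
crop('pics/scene5.png','pics/s5.png',330,140,90,90,8)
E
```

```text
t 6.95 pos [ 0.5362 -0.055   0.1761] yaw -0.027 tilt 0.36 F [ 0.4  0.2 -0.2] gw 55.3 j7 -0.06
   row [-0.4083 -1.2657 -0.0845] spin 0.2875 (deg 51.8 ) dist 400.0
```

View pics/s5.png

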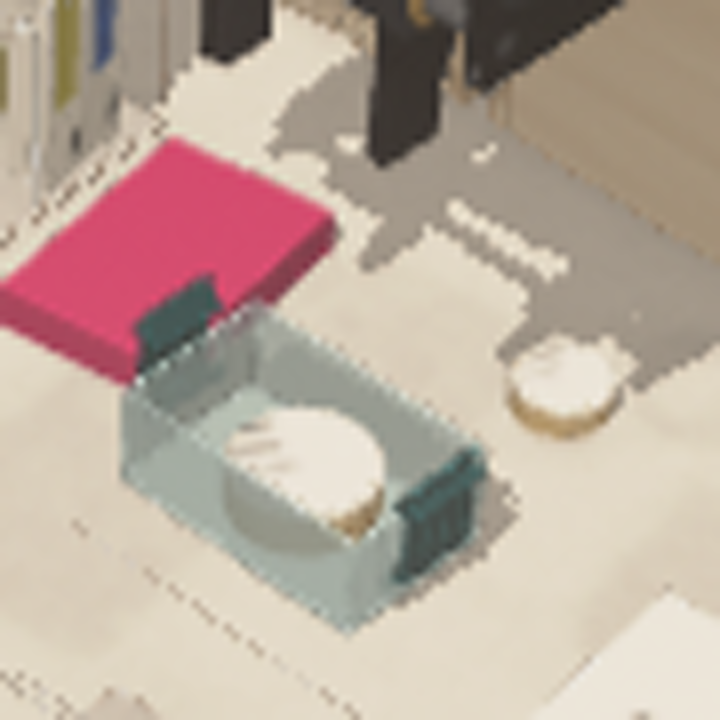

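Call:
drive_tool:
  rows:
    - [[0, 0, -0.08, 0, 0], [-0.05, -0.15, -0.08, 0.05, 0], [-0.11, -0.35, -0.08, 0.1, 0], [-0.18, -0.55, -0.08, 0.15, 0], [-0.24, -0.75, -0.08, 0.2, 0], [-0.32, -1, -0.08, 0.25, 0], [-0.32, -1, -0.08, 0.2875, 0], [-0.32, -1, -0.08, 0.2875, 0]]

```text
time: 7.95
position: [0.4447, 0.2498, 0.1959]
tool_rot: [2.811, -1.401, -0.003]
ft_force: [0.1, -0.1, -0.3]
grip_width: 0.998
```

```bash
python3 - <<'E'
from mv import *
go(.424,.328,.15,.64-np.pi/2)
E
```

```text
t 7.95 pos [0.4447 0.2498 0.1959] yaw -0.925 tilt 0.11 F [ 0.1 -0.1 -0.3] gw 86.8 j7 -1.56
   row [-0.2493 -0.102   0.1532] spin 0.0019 (deg 0.3 ) dist 93.0
```

Call:
drive_tool:
  rows:
    - [[-0.12, -0.05, 0, 0, 0], [-0.249, -0.102, 0, 0, 0], [-0.249, -0.102, 0.08, 0, 0], [-0.249, -0.102, 0.153, 0, 0], [-0.249, -0.102, 0.153, 0, 0], [-0.249, -0.102, 0.153, 0, 0]]

```text
time: 8.7
position: [0.4273, 0.325, 0.1511]
tool_rot: [2.807, -1.411, 0.0]
ft_force: [0.2, 0.3, -0.0]
grip_width: 1.0
```

```bash
python3 - <<'E'
from mv import *
from bench import ctrl
for n in("scene","top"):
    cv2.imwrite(f"pics/{n}6.png",ctrl.get_image(n)["img"])
go(.424,.328,.077,.64-np.pi/2)
crop('pics/scene6.png','pics/s6.png',230,240,100,95,8)
crop('pics/top6.png','pics/t6.png',180,235,100,75,8)
st=ctrl.get_state(); p=st['position']
for n in('scene','top'): print(n,proj(n,[p,p+[0,0,-.014],p*[1,1,0]+[0,0,.076]]).round(1))
E
```

```text
t 8.8 pos [0.4274 0.3256 0.1517] yaw -0.931 tilt 0.08 F [-0.1  0.5  0.7] gw 86.9 j7 -1.8
   row [-0.0134  0.0047  0.2489] spin -0.0002 (deg -0.0 ) dist 75.0
scene [[276.3 277.6]
 [276.9 282.3]
 [279.4 301.5]]
top [[227.2 277.8]
 [228.3 277.7]
 [233.1 277.3]]
```

View pics/s6.png

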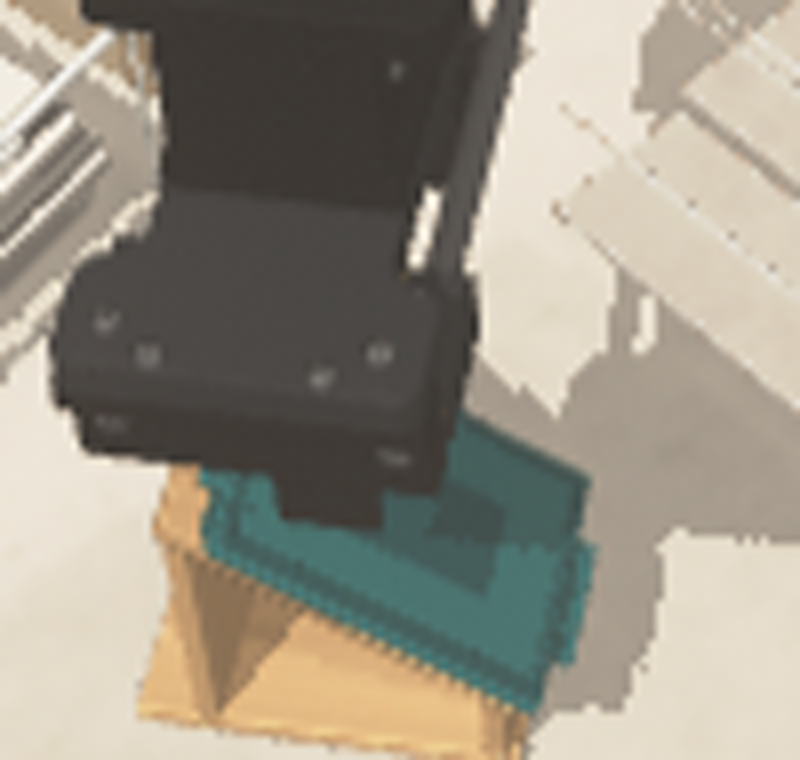

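View pics/t6.png

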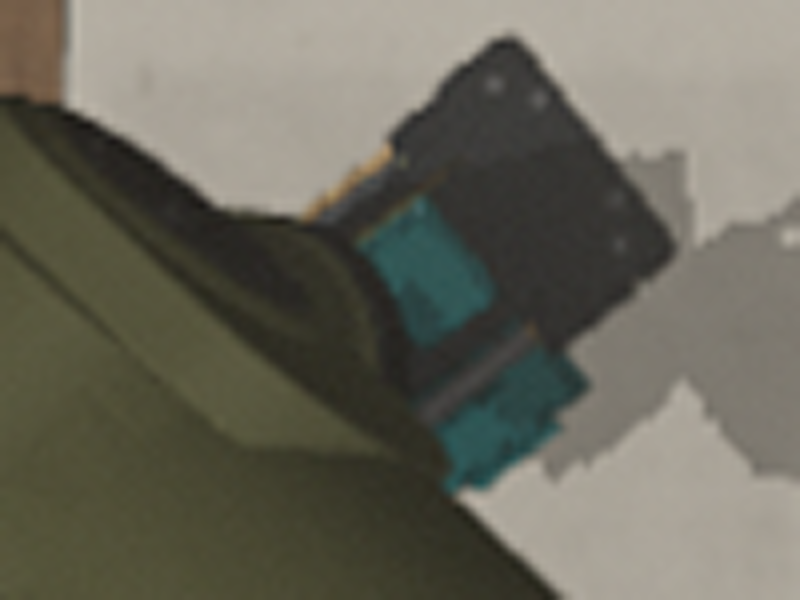

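Call:
drive_tool:
  rows:
    - [[-0.013, 0.005, 0, 0, 0], [-0.013, 0.005, 0.06, 0, 0], [-0.013, 0.005, 0.12, 0, 0], [-0.013, 0.005, 0.18, 0, 0], [-0.013, 0.005, 0.22, 0, 0], [-0.013, 0.005, 0.245, 0, 0], [-0.013, 0.005, 0.245, 0, 0], [-0.013, 0.005, 0.245, 0, 0]]

```text
time: 9.8
position: [0.4234, 0.3283, 0.0777]
tool_rot: [-2.807, 1.409, -0.001]
ft_force: [0.6, 0.3, 0.2]
grip_width: 1.0
```

```bash
python3 - <<'E'
from mv import *
from bench import ctrl
for n in("scene","top"):
    cv2.imwrite(f"pics/{n}7.png",ctrl.get_image(n)["img"])
go(.424,.328,.077,.64-np.pi/2)
crop('pics/scene7.png','pics/s7.png',230,250,100,85,8)
E
```

```text
t 9.9 pos [0.4235 0.3283 0.0778] yaw -0.931 tilt 0.07 F [-0.4 -0.4  0.2] gw 87.2 j7 -1.87
   row [ 0.0018 -0.0009  0.0028] spin -0.0 (deg -0.0 ) dist 1.0
```

View pics/s7.png

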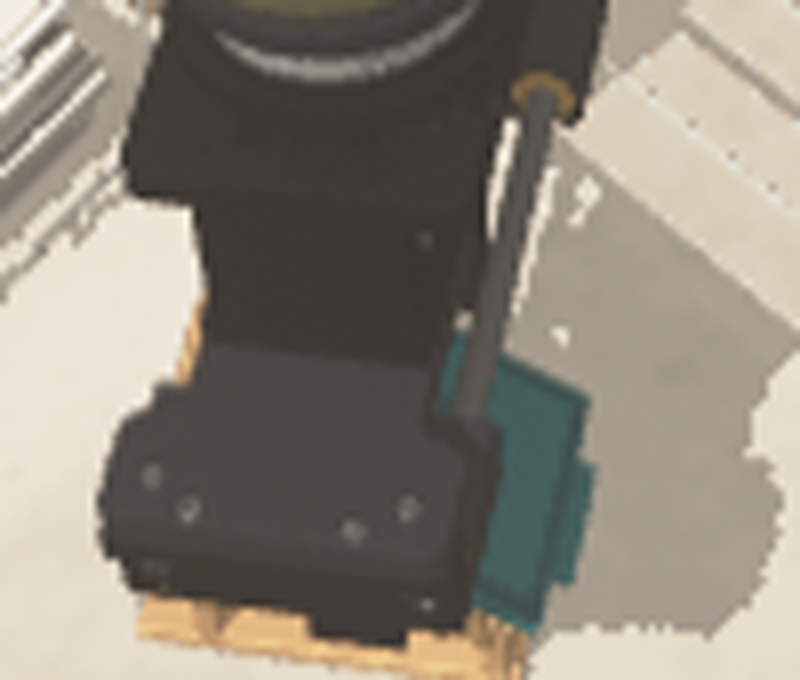

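Call:
drive_tool:
  rows:
    - [[0, 0, 0, 0, 100], [0, 0, 0, 0, 100], [0, 0, 0, 0, 100], [0, 0, 0, 0, 100], [0, 0, 0, 0, 100], [0, 0, -0.03, 0, 100], [0, 0, -0.1, 0, 100], [0, 0, -0.2, 0, 100], [0, 0, -0.4, 0, 100], [0, 0, -0.4, 0, 100]]
  grip_force: 20

```text
time: 11.15
position: [0.4252, 0.3308, 0.2033]
tool_rot: [-2.8, 1.405, -0.009]
ft_force: [1.2, -0.0, 0.0]
grip_width: 0.766
```

```bash
python3 - <<'E'
from mv import *
from bench import ctrl
for n in("scene","top"):
    cv2.imwrite(f"pics/{n}8.png",ctrl.get_image(n)["img"])
go(.415,-.175,.2,0)
crop('pics/scene8.png','pics/s8.png',210,200,110,130,6)
E
```

```text
t 11.25 pos [0.4234 0.3282 0.1986] yaw -0.931 tilt 0.14 F [ 0.2 -0.3 -0.6] gw 66.6 j7 -1.77
   row [ 1.3288  1.0241 -0.0053] spin -0.2963 (deg -53.3 ) dist 503.0
```

View pics/s8.png

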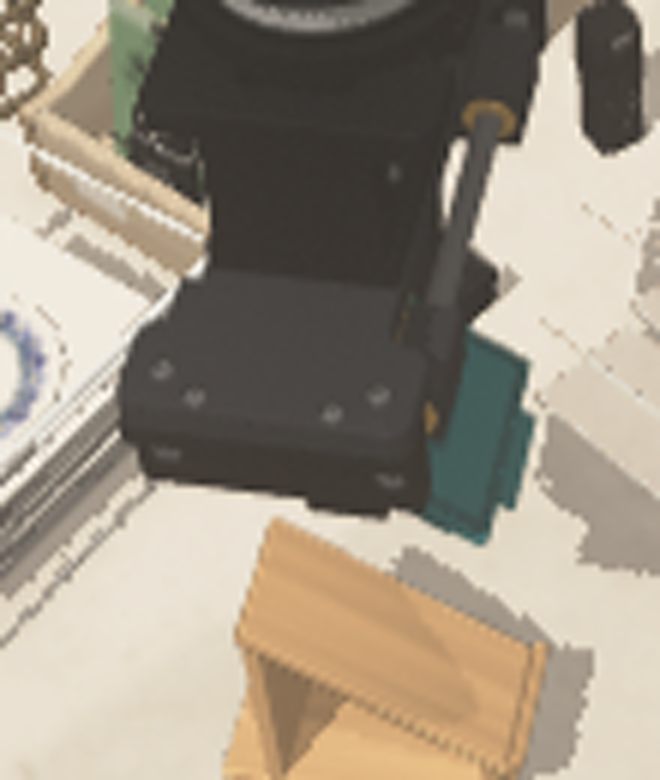

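```bash
python3 - <<'E'
from mv import *
go(.53,.08,.22,-.4);go(.53,.2,.22,-.4)
E
```

```text
t 11.25 pos [0.4234 0.3282 0.1986] yaw -0.931 tilt 0.14 F [ 0.2 -0.3 -0.6] gw 66.6 j7 -1.77
   row [ 0.876   0.2089 -0.0707] spin -0.169 (deg -30.4 ) dist 271.0
t 11.25 pos [0.4234 0.3282 0.1986] yaw -0.931 tilt 0.14 F [ 0.2 -0.3 -0.6] gw 66.6 j7 -1.77
   row [ 0.5551 -0.0299 -0.0706] spin -0.169 (deg -30.4 ) dist 168.0
```

Call:
drive_tool:
  rows:
    - [[0.1, 0, -0.07, -0.02, 100], [0.25, 0.02, -0.07, -0.05, 100], [0.4, 0.06, -0.07, -0.08, 100], [0.56, 0.11, -0.07, -0.12, 100], [0.72, 0.16, -0.07, -0.15, 100], [0.876, 0.21, -0.07, -0.17, 100], [0.876, 0.21, -0.07, -0.17, 100]]

```text
time: 12.12
position: [0.5297, 0.0738, 0.2164]
tool_rot: [3.075, -0.631, -0.004]
ft_force: [-0.8, 0.4, -0.6]
grip_width: 0.765
```

```bash
python3 - <<'E'
from mv import *
go(.415,-.173,.2,0);go(.415,-.173,.08,0)
E
```

```text
t 12.12 pos [0.5297 0.0738 0.2164] yaw -0.405 tilt 0.2 F [-0.8  0.4 -0.6] gw 66.6 j7 -0.68
   row [-0.0272  0.9068  0.0571] spin -0.1289 (deg -23.2 ) dist 273.0
t 12.12 pos [0.5297 0.0738 0.2164] yaw -0.405 tilt 0.2 F [-0.8  0.4 -0.6] gw 66.6 j7 -0.68
   row [-0.0263  0.9057  0.4571] spin -0.1289 (deg -23.2 ) dist 304.0
```

Call:
drive_tool:
  rows:
    - [[0, 0.15, 0.05, -0.03, 100], [0, 0.33, 0.05, -0.06, 100], [0, 0.52, 0.05, -0.1, 100], [-0.02, 0.72, 0.05, -0.129, 100], [-0.027, 0.906, 0.05, -0.129, 100], [-0.027, 0.906, 0.2, -0.129, 100], [-0.027, 0.906, 0.35, -0.129, 100], [-0.027, 0.906, 0.45, -0.129, 100], [-0.027, 0.906, 0.45, -0.129, 100]]

```text
time: 13.25
position: [0.4145, -0.1659, 0.0806]
tool_rot: [-3.138, -0.015, 0.009]
ft_force: [-0.6, 0.3, 0.3]
grip_width: 0.766
```

```bash
python3 - <<'E'
from mv import *
from bench import ctrl
for n in("scene","top"):
    cv2.imwrite(f"pics/{n}9.png",ctrl.get_image(n)["img"])
go(.415,-.173,.04,0)
crop('pics/scene9.png','pics/s9.png',380,120,110,110,7)
E
```

```text
t 13.35 pos [ 0.4172 -0.1673  0.0836] yaw 0.009 tilt 0.03 F [-1.2  0.2 -0.5] gw 66.7 j7 0.3
   row [-0.0076  0.0189  0.1453] spin 0.003 (deg 0.5 ) dist 44.0
```

View pics/s9.png

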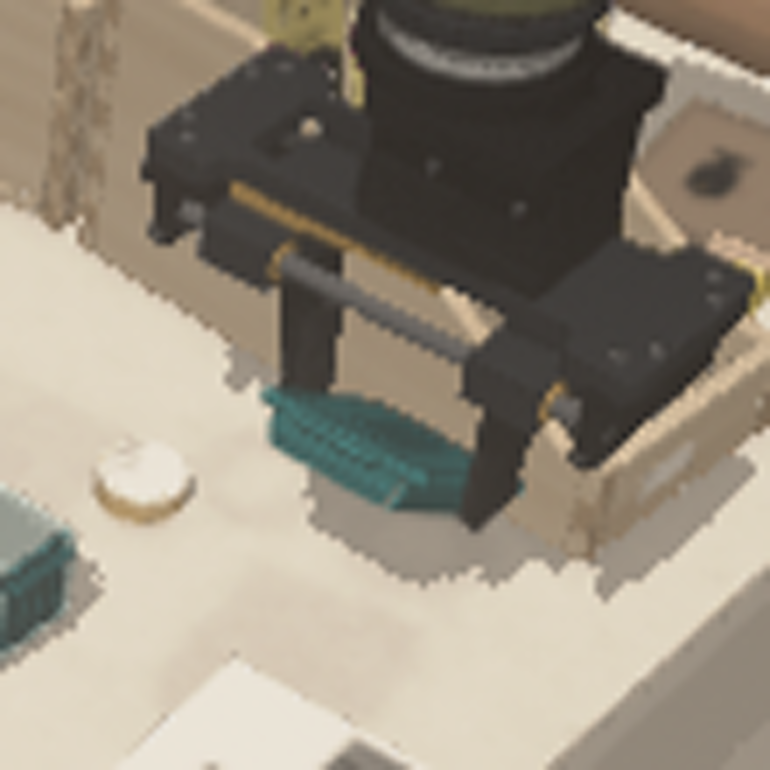

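Call:
drive_tool:
  rows:
    - [[0, 0, 0.05, 0, 100], [0, 0, 0.09, 0, 100], [0, 0, 0.12, 0, 100], [0, 0, 0.14, 0, 100], [0, 0, 0.15, 0, 100], [0, 0, 0.16, 0, 100], [0, 0, 0.17, 0, 100], [0, 0, 0.17, 0, 100]]
  grip_force: 6

```text
time: 14.35
position: [0.4171, -0.1683, 0.0322]
tool_rot: [3.141, 0.014, 0.001]
ft_force: [-0.2, 1.1, -0.1]
grip_width: 0.769
```

```bash
python3 - <<'E'
from mv import *
from bench import ctrl
for n in("scene","top"):
    cv2.imwrite(f"pics/{n}10.png",ctrl.get_image(n)["img"])
go(.415,-.173,.017,0)
crop('pics/scene10.png','pics/s10.png',380,120,110,110,7)
E
```

```text
t 14.45 pos [ 0.4169 -0.1684  0.0322] yaw 0.008 tilt 0.03 F [ 0.1 -0.2  1. ] gw 66.6 j7 0.24
   row [-0.0064  0.0154  0.0507] spin 0.0027 (deg 0.5 ) dist 16.0
```

View pics/s10.png

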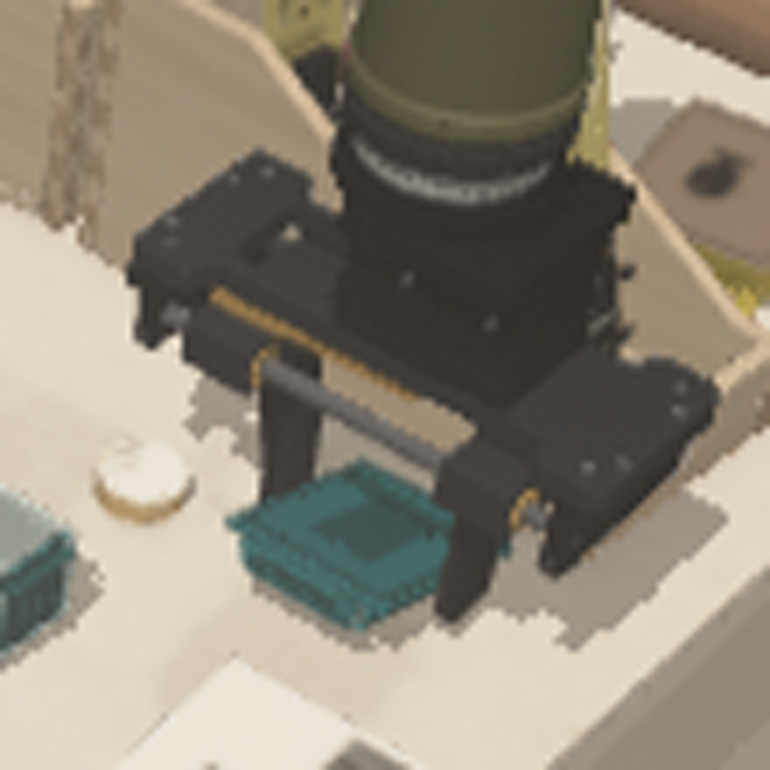

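Call:
drive_tool:
  rows:
    - [[0, 0, 0.01, 0, 100], [0, 0, 0.02, 0, 100], [0, 0, 0.03, 0, 100], [0, 0, 0.04, 0, 100], [0, 0, 0.05, 0, 100], [0, 0, 0.05, 0, 100], [0, 0, 0.05, 0, 100]]

```text
time: 15.32
position: [0.4168, -0.1682, 0.0172]
tool_rot: [3.141, 0.013, -0.0]
ft_force: [-0.9, -0.3, 2.8]
grip_width: 0.769
```

```bash
python3 - <<'E'
from mv import *
from bench import ctrl
for n in("scene","top"):
    cv2.imwrite(f"pics/{n}11.png",ctrl.get_image(n)["img"])
go(.415,-.173,.017,0)
crop('pics/scene11.png','pics/s11.png',380,140,110,90,7)
E
```

```text
t 15.43 pos [ 0.4169 -0.1682  0.0173] yaw 0.008 tilt 0.02 F [-1.3  0.3  2.9] gw 67.1 j7 0.22
   row [-0.0064  0.016   0.0009] spin 0.0027 (deg 0.5 ) dist 5.0
```

View pics/s11.png

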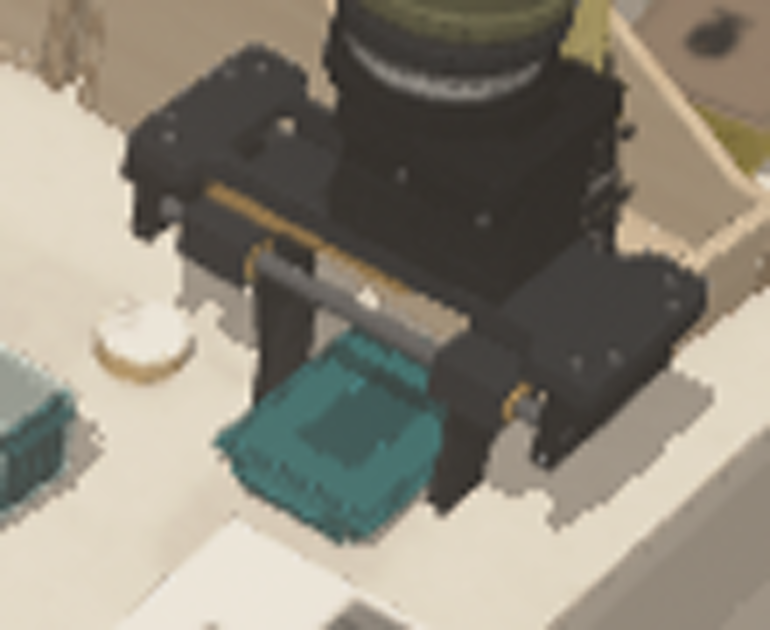

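Call:
drive_tool:
  rows:
    - [[0, 0, 0, 0, 30], [0, 0, 0, 0, 30], [0, 0, 0, 0, 30], [0, 0, 0, 0, 30]]

```text
time: 15.92
position: [0.4169, -0.168, 0.0172]
tool_rot: [3.142, 0.014, -0.0]
ft_force: [0.2, -0.4, 0.2]
grip_width: 0.878
```

```bash
python3 - <<'E'
from mv import *
from bench import ctrl
for n in("scene","top"):
    cv2.imwrite(f"pics/{n}12.png",ctrl.get_image(n)["img"])
go(.415,-.173,.017,0)
crop('pics/scene12.png','pics/s12.png',395,170,70,60,11)
crop('pics/top12.png','pics/t12.png',390,240,80,60,10)
st=ctrl.get_state(); p=st['position']
print(proj('scene',p*[1,1,0]+[0,0,.017]),proj('top',p*[1,1,0]+[0,0,.017]))
E
```

```text
t 16.02 pos [ 0.4169 -0.168   0.0172] yaw 0.009 tilt 0.01 F [-0.  -0.3  0.7] gw 76.6 j7 0.22
   row [-0.0066  0.0166  0.0007] spin 0.0027 (deg 0.5 ) dist 5.0
[[432.36191653 199.62924697]] [[427.86135166 275.51866118]]
```

View pics/s12.png

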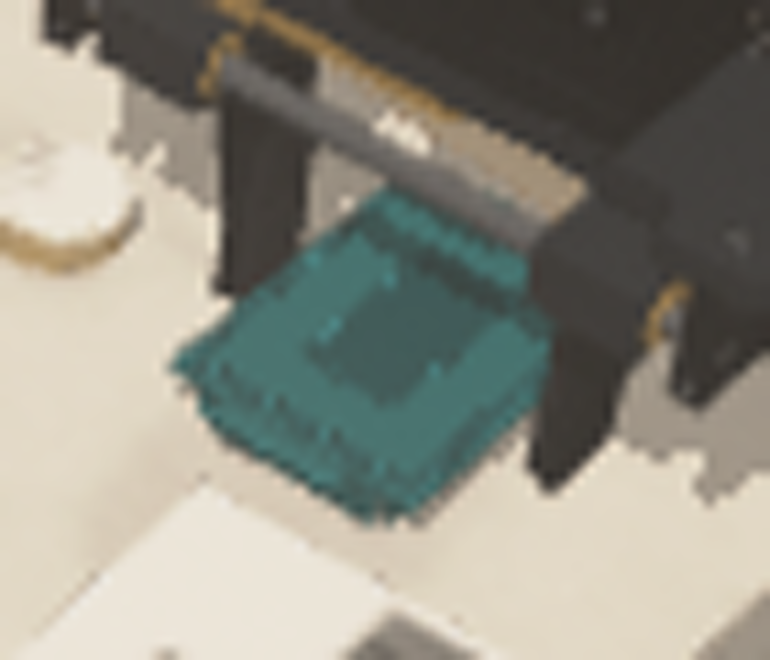

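View pics/t12.png

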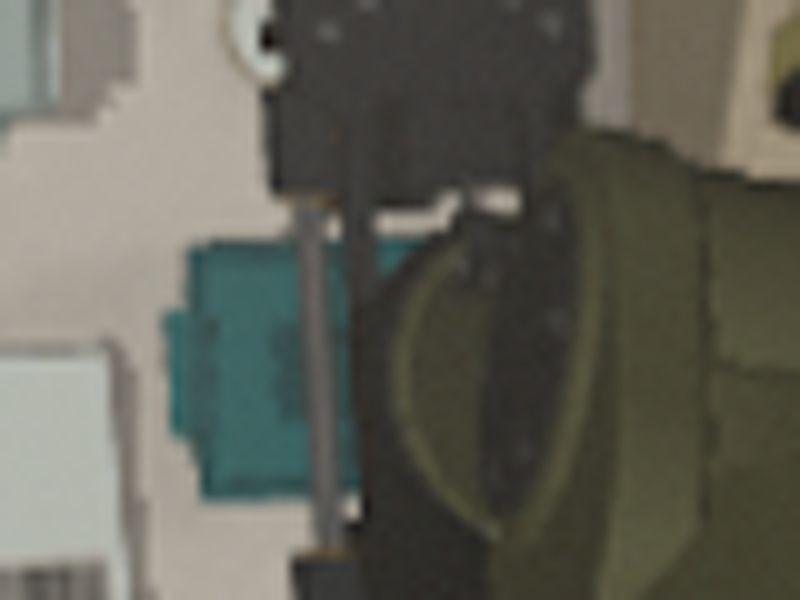

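```bash
python3 - <<'E'
from h import *
T=lambda u,v:np.array([u,v])/10-.45+[390,240]
S=lambda u,v:np.array([u,v])/11-.45+[395,170]
print('ledge',plane('top',[T(165,315),T(175,437)],.015).round(4),'flange',plane('top',[T(188,243),T(203,500)],.017).round(4))
print('scene flange +y corners (far x, near x), low end',plane('scene',[S(172,362),S(392,525)],.015).round(4), plane('scene',[S(385,185)],.017))
print('panel corners scene',plane('scene',[S(300,350),S(395,405),S(420,265)],.017).round(4))
E
```

```text
ledge [[ 0.43   -0.1125  0.015 ]
 [ 0.3987 -0.1135  0.015 ]] flange [[ 0.4483 -0.1191  0.017 ]
 [ 0.3825 -0.1196  0.017 ]]
scene flange +y corners (far x, near x), low end [[ 0.4513 -0.1228  0.015 ]
 [ 0.3851 -0.1156  0.015 ]] [[ 0.45145757 -0.20350328  0.017     ]]
panel corners scene [[ 0.4319 -0.1444  0.017 ]
 [ 0.406  -0.145   0.017 ]
 [ 0.4293 -0.1867  0.017 ]]
```

Call:
drive_tool:
  rows:
    - [[0, -0.007, 0, 0, 30], [0, -0.007, 0, 0, 30], [0, -0.007, 0, 0, 100], [0, -0.007, 0, 0, 100], [0, -0.007, 0, 0, 100], [0, -0.007, 0, 0, 100], [0, -0.007, -0.05, 0, 100], [0, -0.007, -0.2, 0, 100], [0, -0.007, -0.35, 0, 100], [0, -0.007, -0.35, 0, 100], [0, -0.007, -0.35, 0, 100]]
  grip_force: 30

```text
time: 17.4
position: [0.4167, -0.1659, 0.1225]
tool_rot: [3.141, 0.013, 0.0]
ft_force: [-0.0, 0.1, -0.4]
grip_width: 0.765
```

```bash
python3 - <<'E'
from mv import *
from bench import ctrl
for n in("scene","top"):
    cv2.imwrite(f"pics/{n}13.png",ctrl.get_image(n)["img"])
go(.5345,-.0555,.16,-.027-np.pi/2)
crop('pics/scene13.png','pics/s13.png',380,120,110,110,7)
E
```

```text
t 17.5 pos [ 0.416  -0.1655  0.1213] yaw 0.009 tilt 0.12 F [ 0.8  0.7 -0.8] gw 65.8 j7 0.33
   row [ 0.3978 -0.3635 -0.1293] spin -0.4887 (deg -88.0 ) dist 166.0
```

View pics/s13.png

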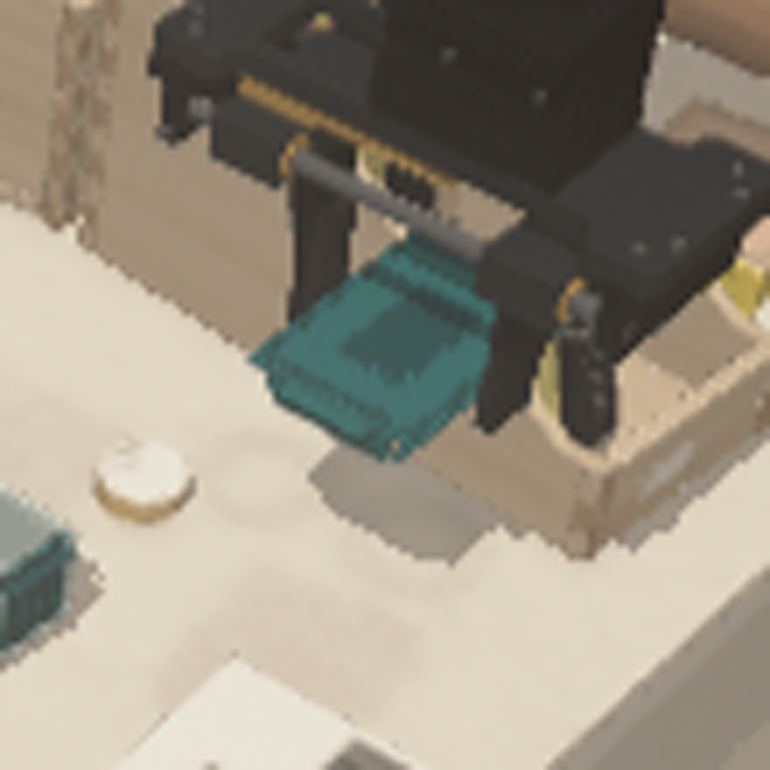

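Call:
drive_tool:
  rows:
    - [[0, 0, -0.13, -0.05, 100], [0.05, -0.05, -0.13, -0.1, 100], [0.1, -0.1, -0.13, -0.15, 100], [0.15, -0.15, -0.13, -0.2, 100], [0.2, -0.2, -0.13, -0.25, 100], [0.25, -0.24, -0.13, -0.3, 100], [0.3, -0.28, -0.13, -0.35, 100], [0.35, -0.32, -0.13, -0.4, 100], [0.398, -0.363, -0.13, -0.45, 100], [0.398, -0.363, -0.13, -0.489, 100], [0.398, -0.363, -0.13, -0.489, 100], [0.398, -0.363, -0.13, -0.489, 100]]

```text
time: 19.0
position: [0.5349, -0.0562, 0.1605]
tool_rot: [-2.252, -2.189, 0.001]
ft_force: [-0.4, -1.0, -0.6]
grip_width: 0.763
```

```bash
python3 - <<'E'
from mv import *
from bench import ctrl
for n in("scene","top"):
    cv2.imwrite(f"pics/{n}14.png",ctrl.get_image(n)["img"])
go(.5345,-.0555,.12,-.027-np.pi/2)
crop('pics/scene14.png','pics/s14.png',320,120,100,110,7)
crop('pics/top14.png','pics/t14.png',340,180,80,80,9)
E
```

```text
t 19.1 pos [ 0.5351 -0.0562  0.1609] yaw 1.543 tilt 0.04 F [-0.4  0.1  0. ] gw 66.5 j7 1.47
   row [ 0.0025 -0.0019  0.1363] spin -0.0002 (deg -0.0 ) dist 41.0
```

View pics/s14.png

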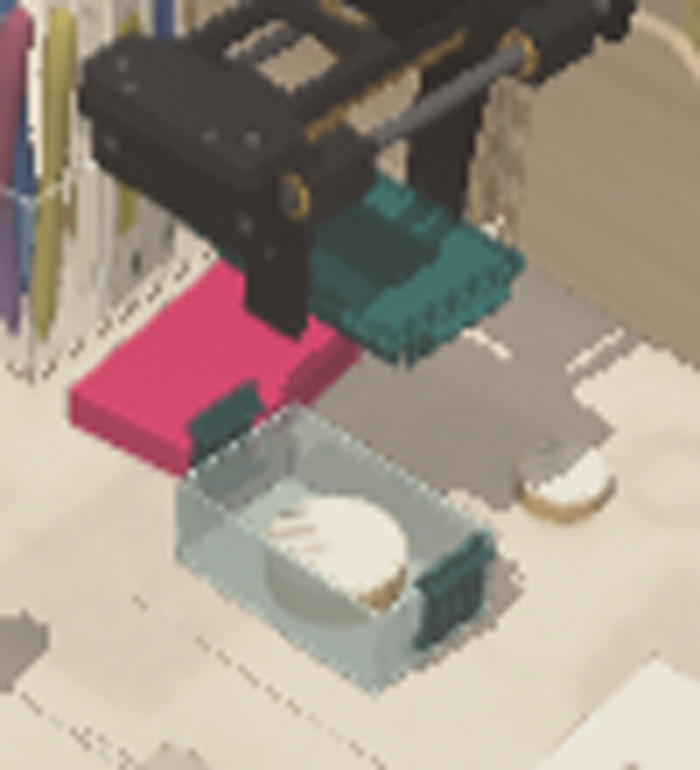

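View pics/t14.png

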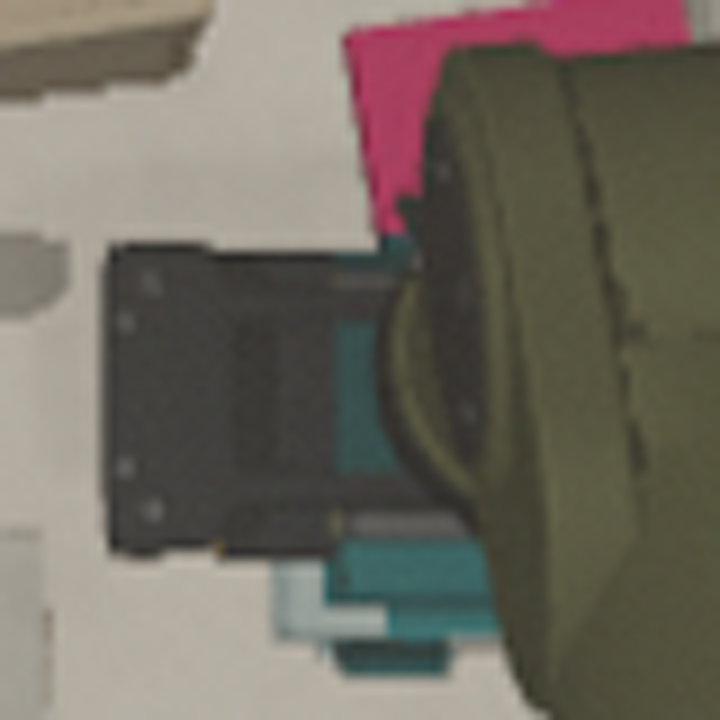

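Call:
drive_tool:
  rows:
    - [[0.002, -0.002, 0.06, 0, 100], [0.002, -0.002, 0.14, 0, 100], [0.002, -0.002, 0.2, 0, 100], [0.002, -0.002, 0.24, 0, 100], [0.002, -0.002, 0.24, 0, 100], [0.002, -0.002, 0.24, 0, 100]]

```text
time: 19.85
position: [0.5354, -0.0553, 0.0898]
tool_rot: [2.25, 2.192, 0.001]
ft_force: [-0.4, -0.0, -0.7]
grip_width: 0.765
```

```bash
python3 - <<'E'
from mv import *
from bench import ctrl
for n in("scene","top"):
    cv2.imwrite(f"pics/{n}15.png",ctrl.get_image(n)["img"])
go(.5345,-.0555,.06,-.027-np.pi/2)
crop('pics/scene15.png','pics/s15.png',335,145,65,75,10)
crop('pics/top15.png','pics/t15.png',355,195,55,65,10)
E
```

```text
t 19.95 pos [ 0.5355 -0.0554  0.09  ] yaw 1.545 tilt 0.09 F [-0.2 -0.6 -0.2] gw 66.1 j7 1.42
   row [-0.0003 -0.0035  0.1001] spin 0.0003 (deg 0.1 ) dist 30.0
```

View pics/s15.png

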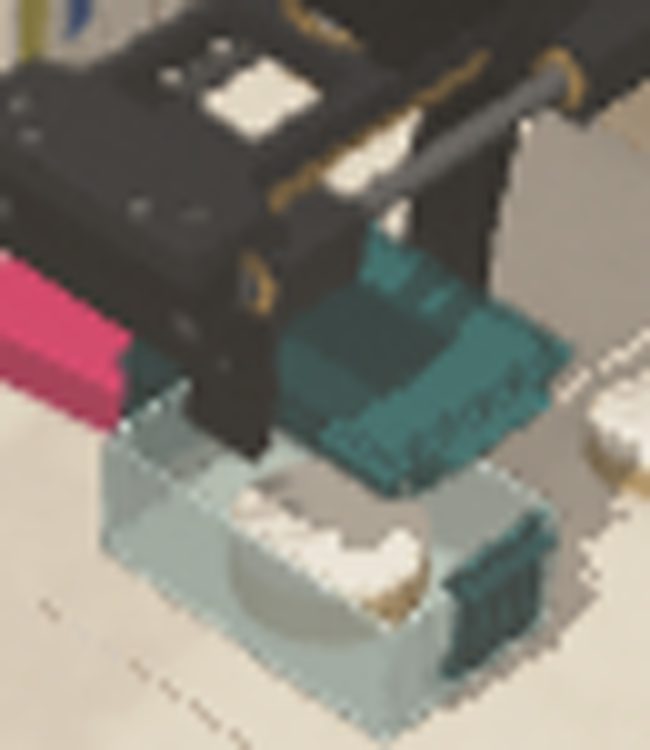

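View pics/t15.png

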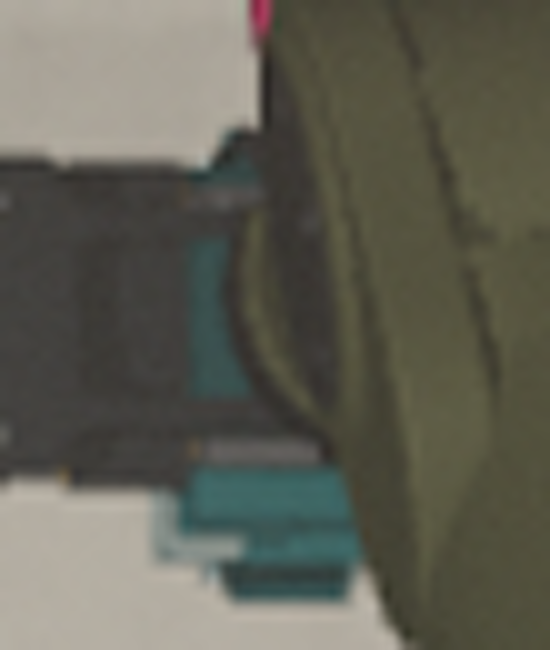

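```bash
cat > ov.py <<'E'
from fit import *
def boxedges(x0,x1,y0,y1,z0,z1):
    P=box(x0,x1,y0,y1,z0,z1); return [(P[i],P[j]) for i in range(8) for j in range(i+1,8) if bin(i^j).count('1')==1]
FL=boxedges(-.046,.046,-.0335,.0335,-.0025,.0025)+boxedges(-.0525,.0525,-.017,.017,-.0025,.0005)
TB=boxedges(-.0495,.0495,-.03125,.03125,-.04,0)
def draw(src,cam,items,win,dst,s):
    x,y,w,h=win; im=cv2.resize(cv2.imread(src)[y:y+h,x:x+w],None,fx=s,fy=s,interpolation=cv2.INTER_CUBIC)
    for E,p,yaw,col in items:
        R=Ro.from_euler('z',yaw).as_matrix()
        for a,b in E:
            q=(proj(cam,np.array([a,b])@R.T+p)-[x,y]+.5)*s-.5
            cv2.line(im,tuple(map(int,q[0])),tuple(map(int,q[1])),col,1,cv2.LINE_AA)
    cv2.imwrite(dst,im)
E
python3 - <<'E'
from ov import *
it=[(FL,np.array([.5355,-.0554,.0875]),-.026,(0,0,255)),(TB,np.array([.5345,-.0555,.04]),-.027,(255,0,0))]
draw('pics/scene15.png','scene',it,(335,145,65,75),'pics/o15s.png',10)
draw('pics/top15.png','top',it,(355,195,55,65),'pics/o15t.png',10)
E
```

```text
(no output)
```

View pics/o15s.png

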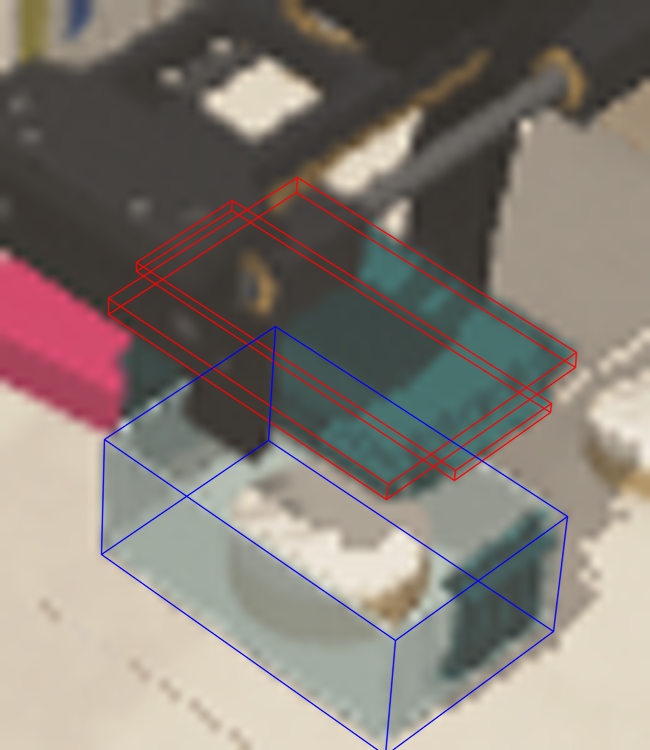

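View pics/o15t.png

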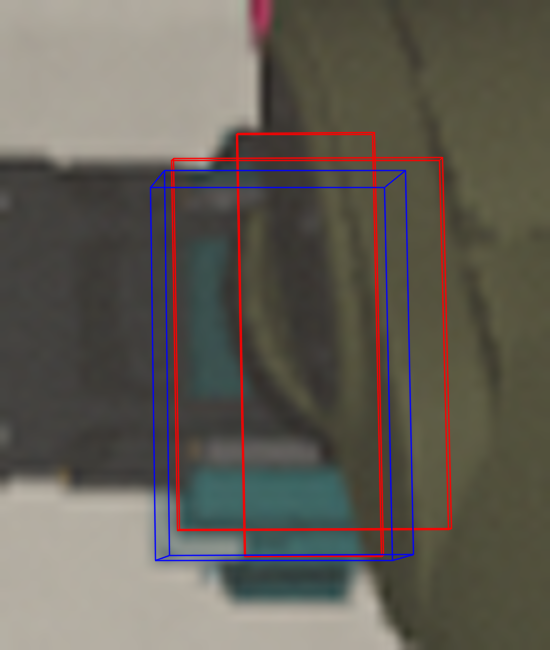

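Call:
drive_tool:
  rows:
    - [[0, -0.003, 0.03, 0, 100], [0, -0.003, 0.06, 0, 100], [0, -0.003, 0.085, 0, 100], [0, -0.003, 0.1, 0, 100], [0, -0.003, 0.105, 0, 100], [0, -0.003, 0.105, 0, 100]]

```text
time: 20.7
position: [0.5343, -0.0553, 0.0579]
tool_rot: [2.25, 2.192, 0.001]
ft_force: [0.2, -0.4, -0.1]
grip_width: 0.758
```

```bash
python3 - <<'E'
from mv import *
from bench import ctrl
for n in("scene","top"):
    cv2.imwrite(f"pics/{n}16.png",ctrl.get_image(n)["img"])
go(.5345,-.0555,.05,-.027-np.pi/2)
crop('pics/scene16.png','pics/s16.png',335,145,65,75,10)
E
```

```text
t 20.8 pos [ 0.5342 -0.0553  0.058 ] yaw 1.545 tilt 0.04 F [ 0.2  0.6 -0.8] gw 66.3 j7 1.39
   row [-0.0006  0.0009  0.0266] spin 0.0003 (deg 0.1 ) dist 8.0
```

View pics/s16.png

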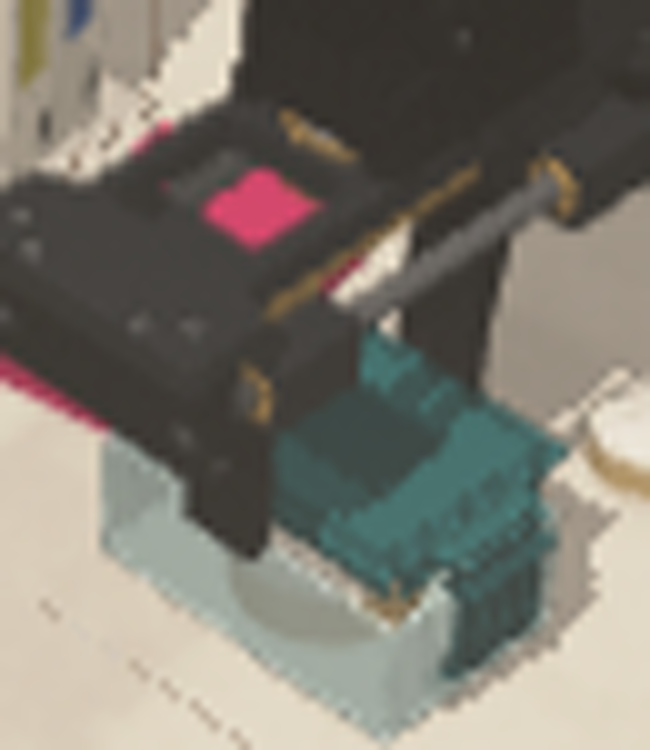

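Call:
drive_tool:
  rows:
    - [[0, 0, 0.005, 0, 100], [0, 0, 0.01, 0, 100], [0, 0, 0.015, 0, 100], [0, 0, 0.015, 0, 100]]

```text
time: 21.3
position: [0.5341, -0.0554, 0.0534]
tool_rot: [2.25, 2.192, 0.0]
ft_force: [1.5, -0.3, 2.7]
grip_width: 0.762
```

```bash
python3 - <<'E'
from mv import *
from bench import ctrl
for n in("scene",):
    cv2.imwrite(f"pics/{n}17.png",ctrl.get_image(n)["img"])
go(.5345,-.0555,.05,-.027-np.pi/2)
crop('pics/scene17.png','pics/s17.png',335,145,65,75,10)
E
```

```text
t 21.35 pos [ 0.5341 -0.0554  0.0534] yaw 1.545 tilt 0.02 F [ 0.6 -0.   3. ] gw 66.2 j7 1.38
   row [-0.0003  0.0013  0.0114] spin 0.0003 (deg 0.1 ) dist 3.0
```

View pics/s17.png

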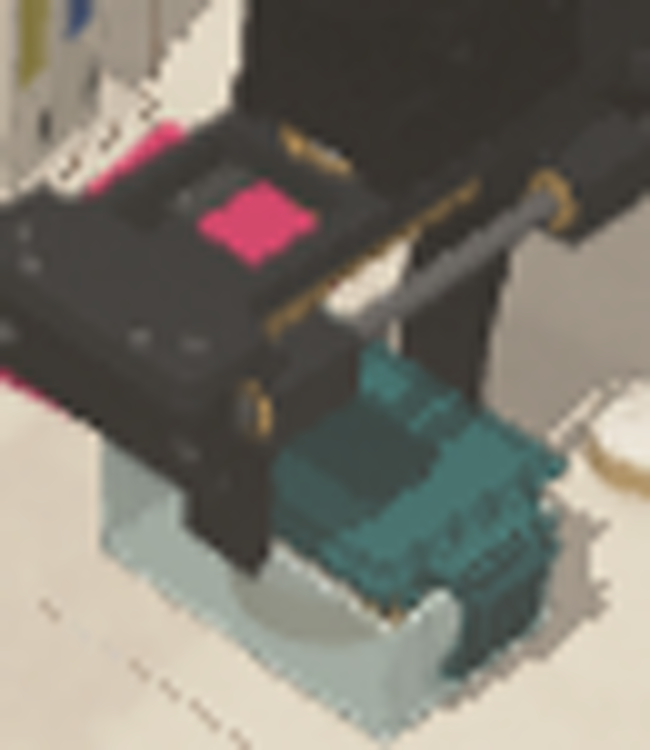

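Call:
drive_tool:
  rows:
    - [[0, 0, 0, 0, 100], [0, 0, 0.005, 0, 100], [0, 0, 0.01, 0, 100], [0, 0, 0.015, 0, 100], [0, 0, 0.02, 0, 100], [0, 0, 0.02, 0, 100]]
  grip_force: 45

```text
time: 22.1
position: [0.5367, -0.0554, 0.0503]
tool_rot: [2.247, 2.189, 0.004]
ft_force: [-1.4, -0.3, 18.8]
grip_width: 0.755
```

```bash
python3 - <<'E'
from mv import *
go(.5345,-.0555,.045,-.027-np.pi/2)
E
```

```text
t 22.1 pos [ 0.5367 -0.0554  0.0503] yaw 1.545 tilt 0.3 F [-1.4 -0.3 18.8] gw 65.7 j7 1.38
   row [-0.0005 -0.0075  0.0176] spin 0.0003 (deg 0.1 ) dist 6.0
```

Call:
drive_tool:
  rows:
    - [[0, -0.005, 0.005, 0, 100], [0, -0.005, 0.01, 0, 100], [0, -0.005, 0.015, 0, 100], [0, -0.005, 0.015, 0, 100]]

```text
time: 22.6
position: [0.5341, -0.0553, 0.0448]
tool_rot: [2.248, 2.19, 0.002]
ft_force: [-1.5, 0.6, 15.6]
grip_width: 0.757
```

```bash
python3 - <<'E'
from mv import *
from bench import ctrl
cv2.imwrite(f"pics/scene18.png",ctrl.get_image('scene')["img"])
crop('pics/scene18.png','pics/s18.png',335,145,65,75,10)
go(.5345,-.0555,.045,-.027-np.pi/2)
E
```

```text
t 22.65 pos [ 0.5341 -0.0553  0.0448] yaw 1.545 tilt 0.18 F [-1.8  0.3 14.3] gw 66.1 j7 1.37
   row [-0.0008  0.0013 -0.0007] spin 0.0003 (deg 0.1 ) dist 0.0
```

View pics/s18.png

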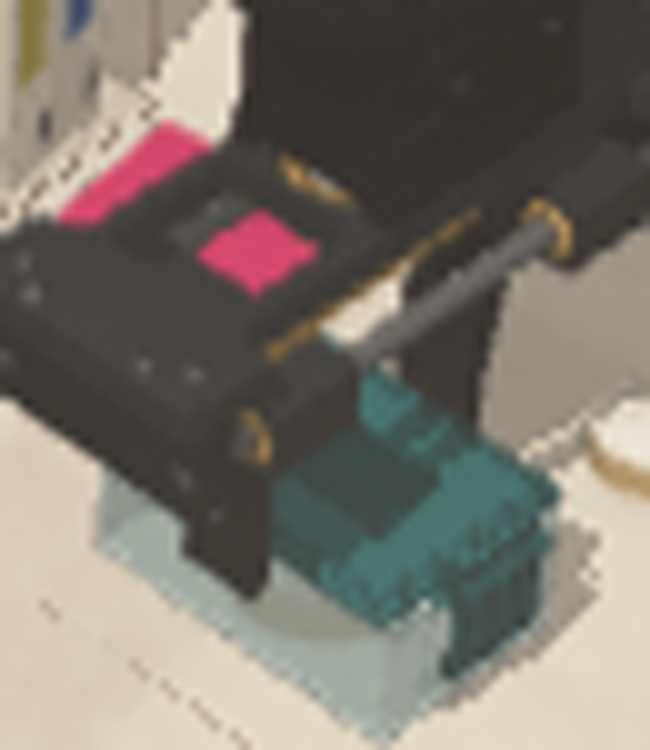

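Call:
drive_tool:
  rows:
    - [[0, 0.002, -0.008, 0, 100], [0, 0.002, -0.01, 0, 100], [0, 0.002, -0.01, 0, 60], [0, 0.002, -0.01, 0, 30], [0, 0.002, -0.01, 0, 30], [0, 0.002, -0.01, 0, 30], [0, 0.002, -0.1, 0, 30], [0, 0.002, -0.25, 0, 30], [0, 0.002, -0.45, 0, 30], [0, 0.002, -0.45, 0, 30]]

```text
time: 23.9
position: [0.5363, -0.0552, 0.1827]
tool_rot: [2.244, 2.187, 0.007]
ft_force: [-0.1, -0.3, -0.2]
grip_width: 0.877
```

```bash
python3 - <<'E'
from mv import *
from ov import *
from bench import ctrl
for n in ('scene','top'): cv2.imwrite(f"pics/{n}19.png",ctrl.get_image(n)["img"])
crop('pics/scene19.png','pics/s19.png',335,160,65,60,12)
it=[(FL,np.array([.5345,-.0555,.0425]),-.027,(0,0,255)),(TB,np.array([.5345,-.0555,.04]),-.027,(255,0,0))]
draw('pics/scene19.png','scene',it,(335,160,65,60),'pics/o19s.png',12)
go(.5345,-.0555,.045,-.027-np.pi/2)
E
```

```text
t 24.0 pos [ 0.5331 -0.0555  0.1781] yaw 1.545 tilt 0.08 F [ 0.7  0.9 -1. ] gw 76.5 j7 1.49
   row [0.0006 0.0041 0.4437] spin 0.0003 (deg 0.0 ) dist 133.0
```

View pics/s19.png

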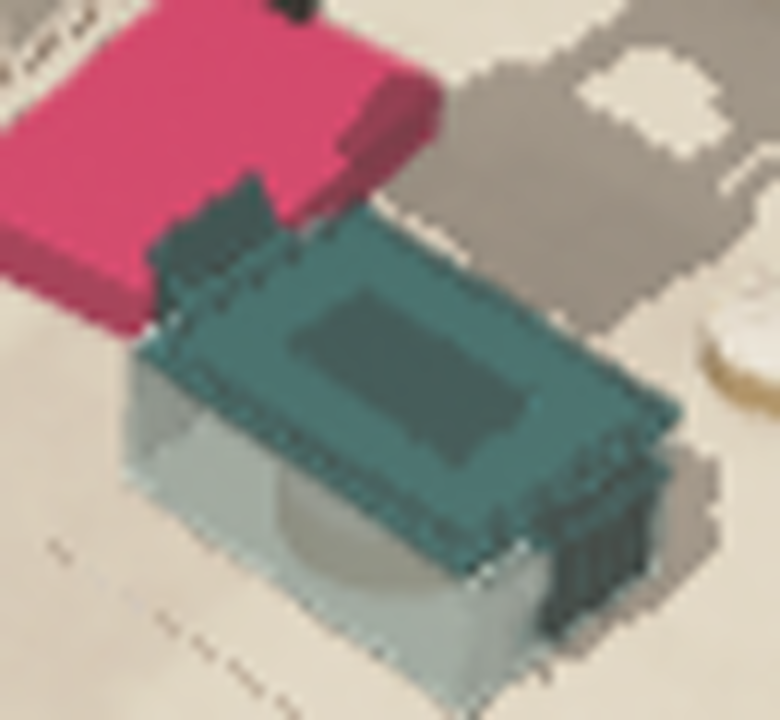

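View pics/o19s.png

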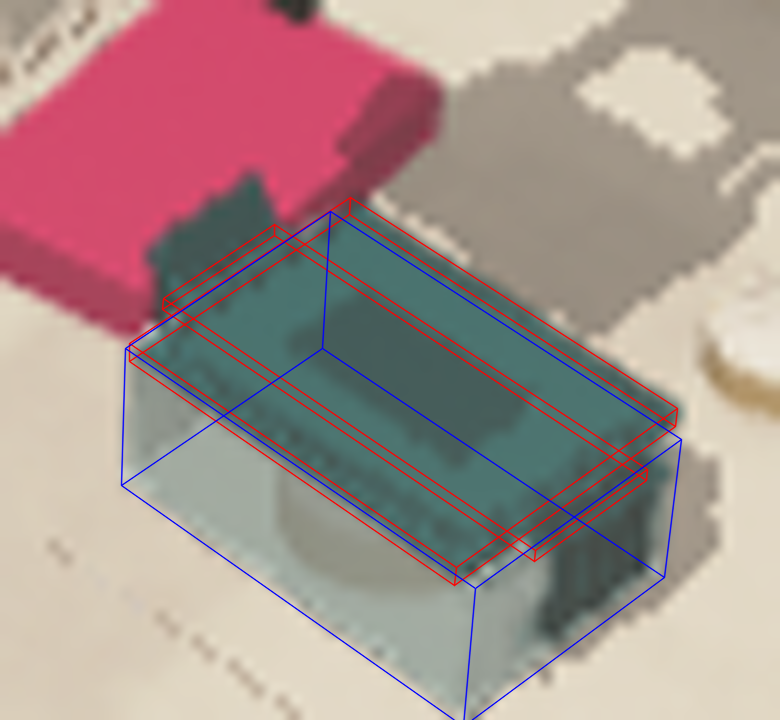

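```bash
python3 - <<'E'
from mv import *
go(.5645,-.056,.068,-.027-np.pi/2);go(.5045,-.0547,.068,-.027-np.pi/2)
E
```

```text
t 24.0 pos [ 0.5331 -0.0555  0.1781] yaw 1.545 tilt 0.08 F [ 0.7  0.9 -1. ] gw 76.5 j7 1.49
   row [0.0015 0.1042 0.3671] spin 0.0003 (deg 0.0 ) dist 114.0
t 24.0 pos [ 0.5331 -0.0555  0.1781] yaw 1.545 tilt 0.08 F [ 0.7  0.9 -1. ] gw 76.5 j7 1.49
   row [ 0.0006 -0.0958  0.3669] spin 0.0003 (deg 0.0 ) dist 114.0
```

Call:
drive_tool:
  rows:
    - [[0, 0.108, 0, 0, 255], [0, 0.108, 0.1, 0, 255], [0, 0.108, 0.2, 0, 255], [0, 0.108, 0.3, 0, 255], [0, 0.108, 0.35, 0, 255], [0, 0.108, 0.367, 0, 255], [0, 0.108, 0.367, 0, 255], [0, 0.108, 0.367, 0, 255], [0, 0.108, 0.367, 0, 255]]

```text
time: 25.12
position: [0.566, -0.0563, 0.0685]
tool_rot: [2.249, 2.191, 0.001]
ft_force: [-0.1, -0.3, 1.1]
grip_width: 0.017
```

```bash
python3 - <<'E'
from mv import *
go(.5645,-.056,.059,-.027-np.pi/2)
E
```

```text
t 25.12 pos [ 0.566  -0.0563  0.0685] yaw 1.545 tilt 0.1 F [-0.1 -0.3  1.1] gw 1.5 j7 1.37
   row [ 0.0008 -0.0052  0.0318] spin 0.0003 (deg 0.1 ) dist 10.0
```

Step down onto the far end.

Call:
drive_tool:
  rows:
    - [[0, -0.004, 0.01, 0, 255], [0, -0.004, 0.02, 0, 255], [0, -0.004, 0.03, 0, 255], [0, -0.004, 0.036, 0, 255], [0, -0.004, 0.036, 0, 255]]

```text
time: 25.75
position: [0.5642, -0.0562, 0.0593]
tool_rot: [2.25, 2.192, -0.003]
ft_force: [-6.6, -0.5, 18.6]
grip_width: -0.0
```

```bash
python3 - <<'E'
from mv import *
go(.5645,-.056,.059,-.027-np.pi/2)
E
```

```text
t 25.75 pos [ 0.5642 -0.0562  0.0593] yaw 1.545 tilt 0.12 F [-6.6 -0.5 18.6] gw -0.0 j7 1.36
   row [0.0008 0.0009 0.0011] spin 0.0003 (deg 0.0 ) dist 0.0
```

Call:
drive_tool:
  rows:
    - [[0, 0, -0.03, 0, 255], [0, 0, -0.07, 0, 255], [0, -0.1, -0.07, 0, 255], [0, -0.2, -0.07, 0, 255], [0, -0.2, -0.05, 0, 255], [0, -0.2, -0.03, 0, 255], [0, -0.2, -0.02, 0, 255], [0, -0.2, -0.01, 0, 255], [0, -0.2, 0, 0, 255], [0, -0.2, 0.003, 0, 255]]

```text
time: 27.0
position: [0.5049, -0.0543, 0.0592]
tool_rot: [2.25, 2.192, -0.004]
ft_force: [-11.8, 0.7, 34.3]
grip_width: 0.006
```

```bash
python3 - <<'E'
from mv import *
go(.5045,-.0547,.059,-.027-np.pi/2)
E
```

```text
t 27.0 pos [ 0.5049 -0.0543  0.0592] yaw 1.545 tilt 0.13 F [-11.8   0.7  34.3] gw 0.5 j7 1.41
   row [-0.0014 -0.0013  0.0007] spin 0.0004 (deg 0.1 ) dist 1.0
```

Call:
drive_tool:
  rows:
    - [[0, 0, -0.02, 0, 255], [0, 0, -0.1, 0, 255], [0, 0, -0.25, 0, 255], [0, 0, -0.45, 0, 255], [0, 0, -0.6, 0, 255], [0.1, 0, -0.6, 0, 255], [0.3, 0, -0.6, 0, 200], [0.5, 0, -0.6, 0, 200], [0.7, 0, -0.6, 0, 200], [0.8, 0, -0.6, 0, 200]]

```text
time: 28.25
position: [0.5097, 0.1896, 0.2361]
tool_rot: [-2.244, -2.197, -0.002]
ft_force: [0.5, -0.6, 0.1]
grip_width: 0.206
```

```bash
python3 - <<'E'
from mv import *
from bench import ctrl
go(.5045,-.0547,.059,-.027-np.pi/2)
for n in ('scene','top'): cv2.imwrite(f"pics/{n}20.png",ctrl.get_image(n)["img"])
crop('pics/scene20.png','pics/s20.png',335,160,65,60,12)
crop('pics/top20.png','pics/t20.png',355,200,55,60,10)
E
```

```text
t 28.25 pos [0.5097 0.1896 0.2361] yaw 1.55 tilt 0.12 F [ 0.5 -0.6  0.1] gw 17.9 j7 1.01
   row [-8.158e-01 -2.000e-04  5.888e-01] spin 0.0018 (deg 0.3 ) dist 302.0
```

View pics/s20.png

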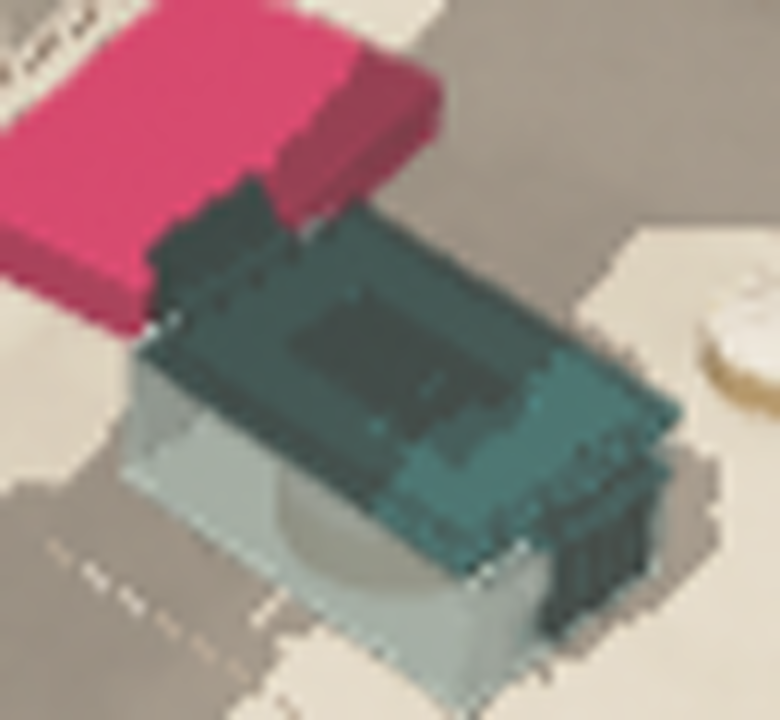

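View pics/t20.png

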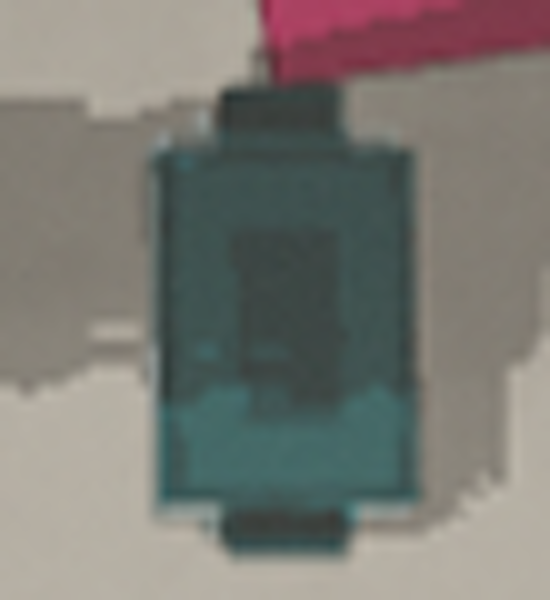

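View pics/top20.png

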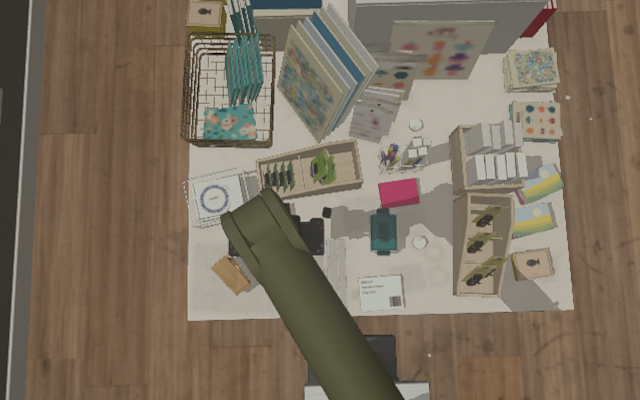

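View pics/scene20.png

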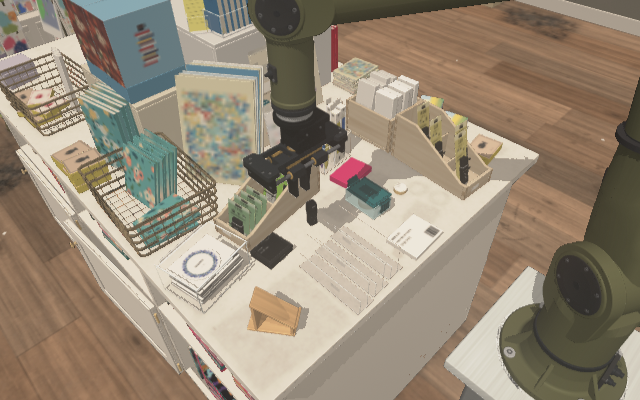

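```bash
python3 - <<'E'
from h import *
def cen(f,lo,hi,w):
    x,y,a,b=w; im=cv2.cvtColor(cv2.imread(f)[y:y+b,x:x+a],cv2.COLOR_BGR2HSV); m=cv2.inRange(im,lo,hi); M=cv2.moments(m,True); return round(M['m10']/M['m00']+x,2),round(M['m01']/M['m00']+y,2),M['m00']
for n,w in(('scene',(320,145,70,55)),('top',(370,170,60,45))):
    print('pink',n,[cen(f'pics/{n}{k}.png',(165,100,60),(179,255,255),w) for k in(0,5,20)] )
print('stamp',[cen(f'pics/scene{k}.png',(0,0,0),(179,255,75),(300,195,25,33)) for k in(0,5,20)])
print('pad',[cen(f'pics/scene{k}.png',(0,0,0),(179,255,75),(245,230,52,42)) for k in(0,5,20)])
print('pack',[cen(f'pics/top{k}.png',(0,0,183),(179,40,255),(350,268,60,48)) for k in(0,20)],[cen(f'pics/scene{k}.png',(0,0,225),(179,40,255),(384,212,62,50)) for k in(0,5,20)])
E
```

```text
pink scene [(349.68, 171.52, 648.0), (349.68, 171.52, 648.0), (349.63, 171.62, 655.0)][ WARN:0@0.629] global loadsave.cpp:275 findDecoder imread_('pics/top5.png'): can't open/read file: check file path/integrity
Traceback (most recent call last):
TypeError: 'NoneType' object is not subscriptable
```

```bash
python3 - <<'E'
from h import *
def cen(f,lo,hi,w):
    x,y,a,b=w; im=cv2.cvtColor(cv2.imread(f)[y:y+b,x:x+a],cv2.COLOR_BGR2HSV); m=cv2.inRange(im,lo,hi); M=cv2.moments(m,True); return round(M['m10']/M['m00']+x,2),round(M['m01']/M['m00']+y,2),M['m00']
print('pink',[cen(f'pics/top{k}.png',(165,100,60),(179,255,255),(370,170,60,45)) for k in(0,20)])
print('stamp',[cen(f'pics/scene{k}.png',(0,0,0),(179,255,75),(300,195,25,33)) for k in(0,5,20)])
print('pad',[cen(f'pics/scene{k}.png',(0,0,0),(179,255,75),(245,230,52,42)) for k in(0,5,20)])
print('pack',[cen(f'pics/scene{k}.png',(0,0,225),(179,40,255),(384,212,62,50)) for k in(0,5,20)])
E
```

```text
pink [(398.57, 192.78, 964.0), (398.45, 192.74, 956.0)]
stamp [(311.14, 212.24, 221.0), (311.07, 212.3, 215.0), (311.2, 212.17, 225.0)]
pad [(271.57, 250.35, 823.0), (271.59, 250.38, 799.0), (271.63, 250.35, 786.0)]
pack [(414.03, 235.29, 934.0), (412.42, 234.0, 1815.0), (412.37, 234.39, 1929.0)]
```

```bash
python3 - <<'E'
from h import *
g=lambda f,w:cv2.Canny(cv2.imread(f,0)[w[1]:w[1]+w[3],w[0]:w[0]+w[2]],60,150).astype(np.float32)
for n,w in(('scene',(380,208,66,56)),('top',(350,268,60,48))): print(n,cv2.phaseCorrelate(g(f'pics/{n}0.png',w),g(f'pics/{n}20.png',w)))
from bench import ctrl
ctrl.close_job(); print(ctrl.get_state()['time'])
E
```

```text
scene ((-0.05645209735689605, -0.004963534876857523), 0.9508707894771188)
top ((0.14224237207572443, 0.025363513998026832), 0.8951504985491435)
the job is handed in; nothing more can be done
the job is handed in; nothing more can be done
```

The tape is packed: the 51 mm roll lies flat in the tub and the teal lid is pressed fully home. I handed the job in at about 28 s, with the arm clear of everything.

The tool could not tilt, so I took the lid off the stand at its slant and pressed it flat on a clear patch of table. I then regripped it level, set it on the catch ramps and pushed it down. After that I pressed each end once with closed fingers.

**Lid seating:** it snapped at about 19 N in the middle. With a finger over each end, both ends stopped at the same height (59.3 and 59.2 mm, where 59.0 mm means home). The last pictures show both catches upright and the lid level on the tub.

**Other things:** the pink box, stamp, ink pad and flat pack shifted by less than 0.2 px between the first and last pictures.

**Disagreements:**
- The two cameras placed the tub about 4 mm apart in x and 5 mm in y. I used the average, and the lid fitted at it.
- A colour check on the flat pack moved by about 1.6 px because of shadow. Matching its edges in both views showed no movement.
- My last press, on the near end, reached 34 N at the fingertips, more than I intended.

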